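# Balance a pair of centrifuge bottles, one of them kept behind the reagents

### The job

The two centrifuge bottles have to be checked as a pair before the run. Clear the two glass bottles out of the dark grey bench tray and stand both in the metal side tray, take out the centrifuge bottle behind them, and stand it and its twin from the bench each in the middle of a pan of the balance, so that the beam settles level. Put each glass bottle back on the very spot where it stood at the start; set the bottles down gently, keep them upright all the time and leave the small jar in the dark grey tray where it is.

Things in the scene. Friction and masses are not known exactly. Their poses are not given: they have to be found in the camera images.
- large_bottle: the larger of the two brown glass laboratory bottles with blue screw cap. Round, 86 mm diameter, 176 mm high; the cap on top is 54 mm in diameter and 28 mm high (grip it there). About 0.4 to 0.7 kg. Origin: centre of its underside, z up. At the start it stands in the front row (the side towards the robot) of the dark grey bench tray, left or right.
- small_bottle: the smaller brown glass bottle of the same kind. Round, 70 mm diameter, 138 mm high; cap 54 mm in diameter and 28 mm high. About 0.2 to 0.45 kg. Origin: centre of its underside, z up. It stands beside the larger one in the front row, caps about 94 mm apart.
- hidden_cent: white centrifuge bottle with ribbed grey cap that stands behind the two glass bottles (70 mm farther from the robot, about midway between them). Round, 52 mm diameter, 88 mm high; cap 40 mm in diameter, top 20 mm. 0.19 kg. Origin: centre of its underside, z up. Two low bystanders (the jar and a square white bottle, 50 and 56 mm high) stand to its left and right, centres about 72 mm away.
- bench_cent: its identical twin (52 mm diameter, 88 mm high, cap 40 mm by 20 mm, 0.19 kg), standing by itself on the bench surface at the far left or far right. Origin: centre of its underside, z up.
- rack: dark grey plastic bench tray, 212 mm (its x, away from the robot) by 208 mm (its y), fixed to the bench; rim 25 mm high, walls and floor 4 mm thick, so things in it stand 4 mm above the bench. Origin: centre of its underside.
- tray: long low metal side tray, empty, fixed to the bench, 264 mm along its x (roughly away from the robot) by 140 mm along its y; rim 16 mm high, walls and floor 3 mm. Room for both glass bottles one behind the other along its x: count as standing in it within 100 mm of its origin along x and 35 mm along y. Origin: centre of its underside.
- pan_near: round flat dark steel pan of the two-pan balance, the one nearer the robot. 112 mm diameter, 4 mm thick, no rim. Origin: centre of its upper surface, 92 mm above the bench when level; it stays horizontal and goes up and down by at most 8 mm.
- pan_far: the other, identical pan of the balance, farther from the robot. Origin: centre of its upper surface. The pan centres are 200 mm apart along a line that points roughly away from the robot; between them stands a scale plate 50 mm wide, top 118 mm above the bench. The balance housing below is 270 by 120 mm.
- beam (a joint): tilt of the balance beam in rad: 0 is level, positive when the far pan is low, stops at about +-0.08 (a pan 8 mm down). One bottle alone takes its pan down to the stop, slowly (damped); two equal bottles level it within about 2 s.
- jar: small low jar of brown glass with black lid, 46 mm diameter, 50 mm high, standing in the rear row of the dark grey tray to one side of the centrifuge bottle; it is not part of the job. Origin: centre of its underside.

How it is judged:
By the outcome, as a careful person would: the job done as asked, in the order asked, and still so for the second after the job is handed in, with the robot touching nothing.
It also fails if it takes over 144 s, if anything falls off the work surface, if the arm or the gripper's body presses on something with over 40 N, if the wrist force passes 120 N, or if a joint passes its speed limit or range.

### The arm

A 6-joint arm with a two-finger parallel gripper is mounted at the origin on the work surface. World frame = base frame: x ahead of the robot, y to its left, z up, the work surface at z = 0. Lengths are in mm, angles in rad, forces in N, time in s.
With the tool pointing down it reaches from about 275 to 1000 mm from the base axis. Payload 8.4 kg.
Tool frame: the origin (TCP) lies on the centre line of the jaws, within the pads' length; the fingertips stand 17 mm ahead of it and the grasp point (between the pads) lies 2 mm behind it; z points along the fingers, y is the line along which they close (so a half turn about z gives the same grasp; the last joint's range is limited). The gripper opens to 85 mm and grips with 20 to 120 N. Pads are 22 mm wide; open, the fingers measure 114 mm over their backs; the gripper's body (76 mm by 85 mm) begins 54 mm behind the grasp point. The pads swing forward as they close: fully open they stand 13 mm farther back than shut.
Start: joints at [-1.227, 0.353, 1.633, -0, 1.155, -0.002], TCP at [211.842, -588.006, 212.281] pointing down, gripper open.
Joint ranges: [-2.63, 2.63], [-0.92, 2.1], [0.06, 2.66], [-1.3, 4.44], [0, 2.69], [-3.02, 3.02]. Speed limits (rad/s): [2.22, 2.22, 2.79, 3.14, 3.14, 3.14].

### API

Orientations are given as [roll, pitch, yaw] about the fixed x, y, z axes, in that order (R = Rz(yaw) Ry(pitch) Rx(roll)).
In Python, from rig import r, eyes gives the robot as it stands. The module is installed in compiled form; this text tells all that it offers.
- The arm moves only by the shell command python3 -m inch 'ROWS' [FORCE]. ROWS is JSON, a list of rows, each a list of 7 numbers: the shift along the tool's x, y, z in m, then the turn, a rotation vector about the tool's x, y, z in degrees, then the closure, from -1 (fully open) to 1 (shut). In form: [[x, y, z, rx, ry, rz, gripper], ...]. A call has 1 to 8 rows; each row shifts and turns the commanded pose from where the row before left it, along the tool's axes as they then stand; what a row does not reach is not made up. A row lasts 1/10 s, in which the tool goes at most 50 mm and 8.59 degrees, less where a joint would pass 70% of its speed; a pose out of reach is approached as far as the arm can. A call with a gripper value outside its range is refused whole. The fingers move at their own pace and stop on an object; FORCE is the grip in N (left out, the last holds). Time passes only in rows, so rows that do not move let the fingers close. It gives the time, the measured TCP pose, the force, the opening and the grip force at its end, in the units of the state.
- r.sense(): the state, without advancing time (a new reading comes with each control period).
- eyes.grab_frame(name): name is "side" or "top"; returns a dict with "img" (420x560x3 uint8, blue, green, red), "fx", "fy", "cx", "cy" (pixels), "R" (3x3) and "t" (3): a world point X has camera coordinates R X + t. Camera axes: x right, y down, z forward; pixel columns grow to the right and rows downward; lengths in mm; the calibration is good to about 2 mm. A picture is of the moment at which its call begins. There is no depth.
- r.sign_off(): hands the job in; it is judged then, once.
The state is a dict: "clock": time; "qpos": joint angles; "qvel": joint speeds; "joint_efforts": joint torques, N m; "eef_pos": TCP position; "tcp_rot": TCP orientation; "contact_force": force on the tool from outside, world axes, zero at the start; "wrist_torque": the same for the moment, N m; "opening": opening from 0.0 (shut) to 1.0 (fully open); "grasp_force": force on a finger pad.
Only numpy, scipy, OpenCV 4.12 (cv2) and the standard library are available. Lean on these libraries where they do the work, as an engineer would, in place of code of your own. Each camera call takes 0.05 s, during which the arm holds its last target. There are 200 camera calls.

## Working session

There is one attempt and no reset: what is moved stays moved. The work goes in short steps, Python scripts to look and compute and a shell command to move; the robot and the scene stay as the last step left them, time stands still between calls to the robot, and variables do not carry over. Pictures are saved under pics/ and viewed, at most 14 in all, crops included, and the job is handed in when it is done.

```bash
mkdir -p pics; python3 - <<'E'
from rig import r, eyes
import cv2,pickle
s=r.sense();print({k:s[k] for k in('clock','eef_pos','tcp_rot','opening')})
d={}
for n in('side','top'):
    f=eyes.grab_frame(n);d[n]=f;print(n,f['fx'],f['fy'],f['cx'],f['cy'],f['R'],f['t'])
    cv2.imwrite(f'pics/{n}0.png',cv2.resize(f['img'],(800,600),interpolation=cv2.INTER_CUBIC))
pickle.dump(d,open('f0.pkl','wb'))
E
```

```text
{'clock': 0.0, 'eef_pos': array([ 211.66551765, -587.53993794,  211.55581471]), 'tcp_rot': array([-3.14021437e+00, -1.70425085e-05,  3.45772216e-01]), 'opening': 0.9991170139052734}
side 533.6376784938826 533.6376784938826 285.160920344727 210.12633079458743 [[-0.99695049 -0.07661467  0.01482973]
 [-0.05601565  0.57027218 -0.81954371]
 [ 0.0543321  -0.8178752  -0.57282475]] [ 545.99579655   82.25509471 1463.50543064]
top 387.66853925260637 387.66853925260637 276.3471897549329 211.0208530211863 [[-0.00287435 -0.9999656   0.0077802 ]
 [-0.99542757  0.0021183  -0.09549594]
 [ 0.09547617 -0.00801912 -0.99539941]] [ -6.85762145 563.77859333 930.48014661]
```

View pics/side0.png

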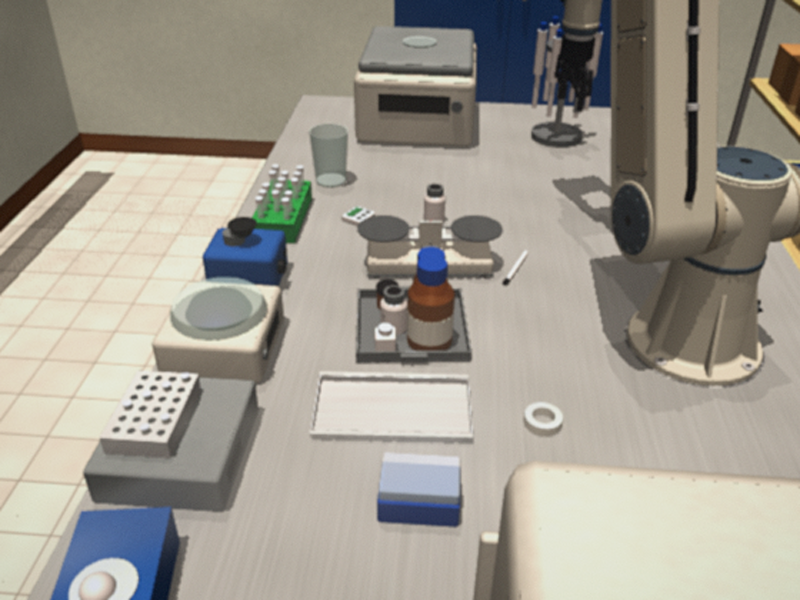

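View pics/top0.png

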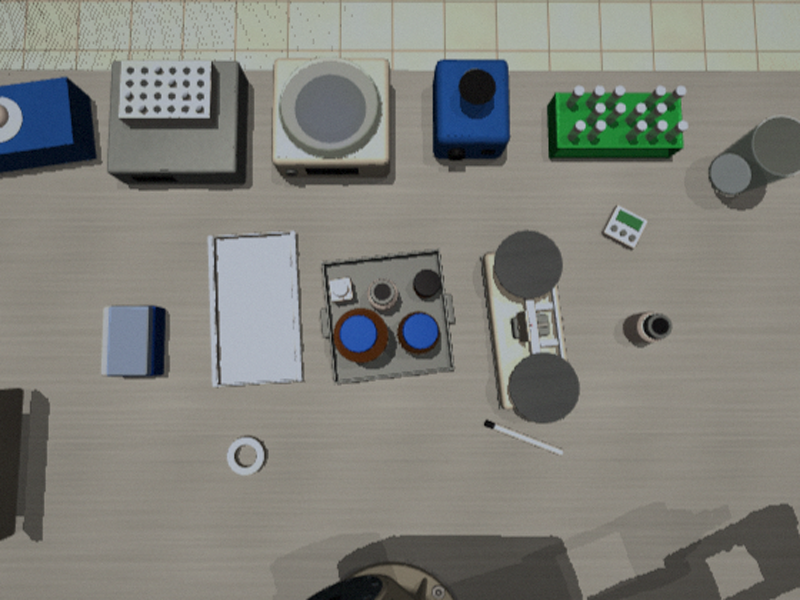

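The side view shows the large bottle in front of the hidden one. In the top view (800x600), the large bottle is at (358,333), the small one at (419,333), the hidden bottle at (382,294) and the jar at (427,284). The side tray centre is at (256,309), the pans are at (528,264) and (543,387), and the twin is at (655,326). Next I'll enlarge these areas.

```bash
python3 - <<'E'
import cv2,pickle
d=pickle.load(open('f0.pkl','rb'));g=d['top']['img']
for n,(x0,y0,w,h) in {'a':(140,155,190,130),'b':(330,155,150,145)}.items():
    k=4
    c=cv2.resize(g[y0:y0+h,x0:x0+w],None,fx=k,fy=k,interpolation=cv2.INTER_CUBIC)
    for x in range(0,w,10): cv2.line(c,(x*k,0),(x*k,6 if x%50 else 14),(0,0,255),1); x%50 or cv2.putText(c,str(x0+x),(x*k,26),0,.4,(0,0,255))
    for y in range(0,h,10): cv2.line(c,(0,y*k),(6 if y%50 else 14,y*k),(0,0,255),1); y%50 or cv2.putText(c,str(y0+y),(16,y*k+4),0,.4,(0,0,255))
    cv2.imwrite(f'pics/top0{n}.png',c)
# blue caps
hsv=cv2.cvtColor(g,cv2.COLOR_BGR2HSV)
m=cv2.inRange(hsv,(105,150,80),(125,255,255));m[:200]=0;m[270:]=0;m[:,:220]=0;m[:,325:]=0
for c in cv2.findContours(m,0,2)[0]:
    if cv2.contourArea(c)>100: print('cap',cv2.fitEllipse(c))
# dark pans
m=cv2.inRange(cv2.cvtColor(g,cv2.COLOR_BGR2GRAY),40,85)
m[:150]=0;m[305:]=0;m[:,:335]=0;m[:,420:]=0
m=cv2.morphologyEx(m,cv2.MORPH_OPEN,cv2.getStructuringElement(2,(15,15)))
for c in cv2.findContours(m,0,2)[0]:
    if cv2.contourArea(c)>300: print('pan',cv2.fitEllipse(c))
E
```

```text
cap ((250.35362243652344, 233.17654418945312), (24.86958122253418, 25.084728240966797), 71.50440216064453)
cap ((293.80377197265625, 231.40597534179688), (23.776630401611328, 24.161901473999023), 162.97998046875)
pan ((380.17059326171875, 271.369384765625), (47.80628967285156, 48.407875061035156), 42.81270217895508)
pan ((368.9989013671875, 185.02882385253906), (46.401222229003906, 46.779396057128906), 166.69570922851562)
```

View pics/top0a.png

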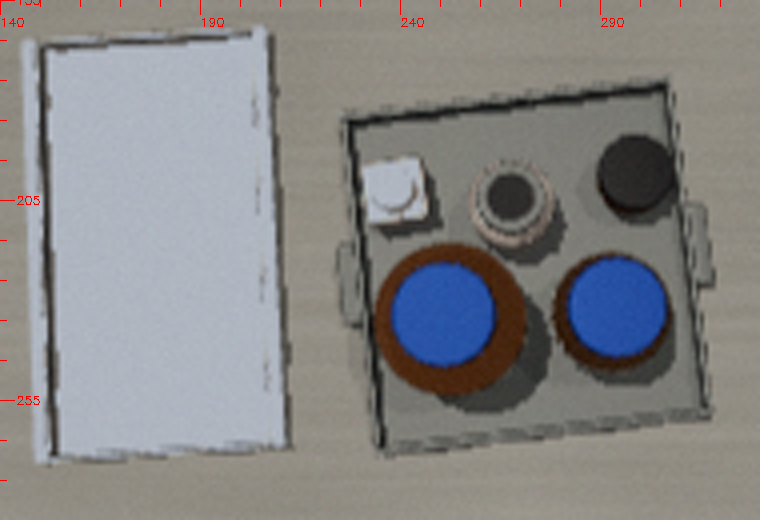

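View pics/top0b.png

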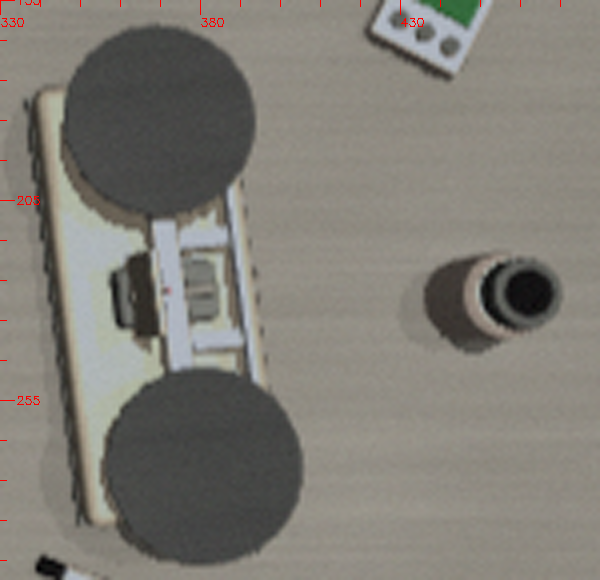

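The crops confirm it (original pixels). The hidden cap's dark disc is at (267.5,204.0). The twin's dark disc is at (461.75,228.25) with its grey ring at (460.8,228.7). The jar lid is at (298.8,198.5). Tray corners: (146,165), (207,162), (212.5,267), (150.5,270.5). Rack corners: (226,185), (306.5,176), (317,258), (236,268).

```bash
cat > h.py <<'E'
import numpy as np,pickle
def ray(f,u,v,z):
    R=np.array(f['R']);t=np.array(f['t']);c=-R.T@t
    d=R.T@np.array([(u-f['cx'])/f['fx'],(v-f['cy'])/f['fy'],1]);return c+d*(z-c[2])/d[2]
def proj(f,X):
    p=np.array(f['R'])@X+np.array(f['t']);return p[0]/p[2]*f['fx']+f['cx'],p[1]/p[2]*f['fy']+f['cy']
E
python3 - <<'E'
from h import *
d=pickle.load(open('f0.pkl','rb'));T=d['top'];S=d['side']
np.set_printoptions(precision=1,suppress=True)
P={}
for n,u,v,z in [('large',250.35,233.18,180),('small',293.8,231.4,142),('hid',267.5,204,92),('hidring',267.2,204.4,90),('twin',461.75,228.25,88),('twinring',460.8,228.7,86),('jar',298.8,198.5,54),('far',369,185.03,92),('near',380.17,271.37,92)]:
    P[n]=ray(T,u,v,z);print(n,P[n],'side px*800/560',np.array(proj(S,P[n]))*800/560)
g=lambda a,b:np.linalg.norm((P[a]-P[b])[:2])
print('L-S',g('large','small'),'pans',g('far','near'),'hid-jar',g('hid','jar'))
for nm,c,z in [('tray',[(146,165),(207,162),(212.5,267),(150.5,270.5)],16),('rack',[(226,185),(306.5,176),(317,258),(236,268)],25)]:
    q=np.array([ray(T,u,v,z) for u,v in c]);print(nm,q.mean(0),[np.linalg.norm(q[i]-q[i-1]) for i in range(4)],q[0]-q[3])
E
```

```text
large [503.3  46.7 180. ] side px*800/560 [431.8 262.4]
small [508.4 -44.9 142. ] side px*800/560 [430.9 253.7]
hid [573.8  12.6  92. ] side px*800/560 [393.7 290.5]
hidring [573.1  13.3  90. ] side px*800/560 [394.  291.7]
twin [ 517.  -436.1   88. ] side px*800/560 [435.1 186.8]
twinring [ 516.1 -434.8   86. ] side px*800/560 [435.4 187.8]
jar [591.4 -62.2  54. ] side px*800/560 [388.3 284.8]
far [ 617.7 -222.9   92. ] side px*800/560 [383.3 227.6]
near [ 419.3 -243.3   92. ] side px*800/560 [476.5 227.6]
L-S 91.76245948108604 pans 199.43447280435248 hid-jar 76.84320613243132
tray [554.3 234.2  16. ] [np.float64(263.98214280395604), np.float64(153.6112071114734), np.float64(263.37719916022195), np.float64(152.18553907832055)] [263.3  18.7   0. ]
rack [538.4   4.   25. ] [np.float64(206.3850292074118), np.float64(201.9401566644686), np.float64(204.8716801394704), np.float64(199.41450825724456)] [204.7  26.3   0. ]
```

```bash
python3 -m inch '[[0,0,-0.01,0,0,6.6,-1],[0,0,-0.01,0,0,6.6,-1],[0,0,-0.01,0,0,6.61,-1],[0.009,-0.02,0,0,0,0,-1],[0.0182,-0.04,0,0,0,0,-1],[0.0182,-0.04,0,0,0,0,-1],[0.0182,-0.04,0,0,0,0,-1],[0.0182,-0.04,0,0,0,0,-1]]' 40
python3 -m inch '[[0.0182,-0.04,0,0,0,0,-1],[0.0182,-0.04,0,0,0,0,-1],[0.0182,-0.04,0,0,0,0,-1],[0.0182,-0.04,0,0,0,0,-1],[0.0182,-0.04,0,0,0,0,-1],[0.0182,-0.04,0,0,0,0,-1],[0.0182,-0.04,0,0,0,0,-1],[0.0182,-0.04,0,0,0,0,-1]]'
python3 -m inch '[[0.0182,-0.04,0,0,0,0,-1],[0.0182,-0.04,0,0,0,0,-1],[0.0182,-0.04,0,0,0,0,-1],[0.0095,-0.0147,0,0,0,0,-1],[0,0,0,0,0,0,-1],[0,0,0,0,0,0,-1]]'
```

```text
clock: 0.9
eef_pos: [293.9, -406.2, 241.9]
tcp_rot: [-3.141, 0.0, -0.0]
contact_force: [1.2, -0.2, 0.8]
opening: 1.0
grasp_force: 0.0
clock: 1.7
eef_pos: [439.5, -86.2, 242.3]
tcp_rot: [3.142, -0.0, 0.0]
contact_force: [-0.3, -0.2, -0.4]
opening: 1.002
grasp_force: 0.0
clock: 2.3
eef_pos: [502.7, 46.2, 241.9]
tcp_rot: [3.141, 0.001, 0.001]
contact_force: [0.5, -0.3, 0.8]
opening: 1.001
grasp_force: 0.0
```

```bash
python3 -m inch '[[0,0,0.015,0,0,0,-1],[0,0,0.015,0,0,0,-1],[0,0,0.015,0,0,0,-1],[0,0,0.01,0,0,0,-1],[0,0,0.01,0,0,0,-1],[0,0,0.005,0,0,0,-1],[0,0,0,0,0,0,-1]]'
python3 - <<'E'
from rig import eyes
import cv2
from h import *
o=[]
for n,(x0,y0,w,h) in {'side':(220,110,160,150),'top':(200,160,140,110)}.items():
    f=eyes.grab_frame(n)
    c=cv2.resize(f['img'][y0:y0+h,x0:x0+w],None,fx=400/w,fy=400/w,interpolation=cv2.INTER_CUBIC)
    o.append(cv2.copyMakeBorder(c,0,400-c.shape[0],0,0,0))
cv2.imwrite('pics/g1.png',np.hstack(o))
E
```

```text
clock: 3.0
eef_pos: [502.9, 46.4, 171.8]
tcp_rot: [3.141, 0.001, -0.0]
contact_force: [-0.3, 0.4, -0.5]
opening: 1.0
grasp_force: 0.0
```

View pics/g1.png

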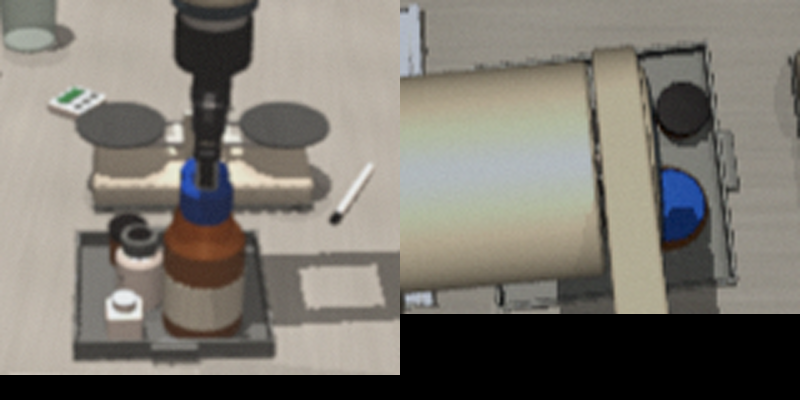

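The finger sits centred on the large cap (side crop: finger at column 207, cap centre about 205). I'll close on it.

```bash
python3 -m inch '[[0,0,0,0,0,0,0.2],[0,0,0,0,0,0,0.4],[0,0,0,0,0,0,1],[0,0,0,0,0,0,1],[0,0,0,0,0,0,1],[0,0,0,0,0,0,1],[0,0,0,0,0,0,1],[0,0,0,0,0,0,1]]' 40
python3 -c "
from rig import r
s=r.sense();print(s['contact_force'],s['wrist_torque'],s['opening'],s['grasp_force'])"
```

```text
clock: 3.9
eef_pos: [503.3, 46.7, 172.3]
tcp_rot: [3.142, 0.0, 0.0]
contact_force: [-0.0, 0.0, 0.8]
opening: -0.005
grasp_force: 0.0
[-0.03790963  0.0061499   0.79397424] [ 0.01716068 -0.04326384  0.02612981] -0.004640676688546938 0.0
```

```bash
python3 - <<'E'
from rig import eyes,r
import cv2
from h import *
f=eyes.grab_frame('side');print(r.sense()['opening'])
x0,y0,w,h=260,100,100,150
cv2.imwrite('pics/g2.png',cv2.resize(f['img'][y0:y0+h,x0:x0+w],None,fx=4,fy=4,interpolation=cv2.INTER_CUBIC))
for z in(172.3,155.3): print((np.array(proj(f,np.array([503.3,46.7,z])))-[x0,y0])*4)
E
```

```text
0.00022736777995793506
[168.76202537 345.10459949]
[167.88098651 367.59354599]
```

View pics/g2.png

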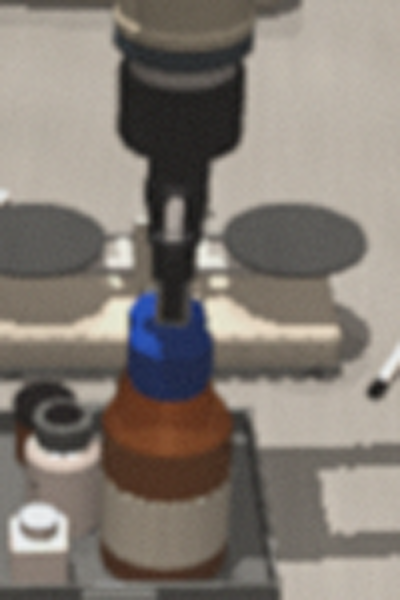

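```bash
python3 - <<'E'
from h import *
import cv2
d=pickle.load(open('f0.pkl','rb'))
for n in('side','top'):
    f=d[n]; print(n,-np.array(f['R']).T@np.array(f['t']))
    for z in(212.3,195.3,300):print(z,np.array(proj(f,np.array([211.8,-588,z]))))
g=d['side']['img'];x0,y0,w,h=360,0,100,110
a=cv2.resize(g[y0:y0+h,x0:x0+w],None,fx=4,fy=4,interpolation=cv2.INTER_CUBIC)
cv2.imwrite('pics/g3.png',a)
E
```

```text
side [ 469.4230306  1191.88828812  897.646803  ]
212.3 [396.59462996  82.43640136]
195.3 [395.93321836  87.14246287]
300 [400.12143944  57.34252302]
top [ 4.72342359e+02 -5.90009768e-01  9.80091312e+02]
212.3 [579.65176074 383.69271422]
195.3 [572.84016617 380.680209  ]
300 [620.367438   401.69968588]
```

View pics/g3.png

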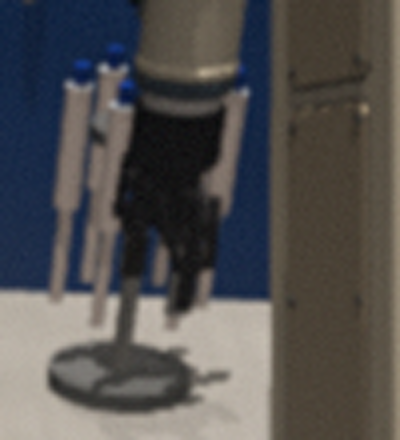

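The start image already shows the fingertips about 8 px from where the pose reading projects, so the pose reading and the cameras disagree. I'll raise the shut gripper and use it as a pointer in clear view.

```bash
python3 -m inch '[[0,0,-0.02,0,0,0,1],[0,0,-0.02,0,0,0,1],[0,0,-0.02,0,0,0,1],[0,0,-0.02,0,0,0,1],[0,0.02,0,0,0,0,1],[0,0.04,0,0,0,0,1],[0,0.04,0,0,0,0,1],[0,0.04,0,0,0,0,1]]'
python3 -m inch '[[0,0.04,0,0,0,0,1],[0,0.04,0,0,0,0,1],[0,0.03,0,0,0,0,1],[0,0,0,0,0,0,1],[0,0,0,0,0,0,1]]'
python3 - <<'E'
from rig import eyes,r
import cv2
from h import *
p=np.array(r.sense()['eef_pos']);print(p); o=[]
for n in('side','top'):
    f=eyes.grab_frame(n);pickle.dump(f,open(f'g4{n}.pkl','wb'))
    u,v=proj(f,p-[0,0,17]);x0,y0=int(u)-50,int(v)-60
    c=cv2.resize(f['img'][y0:y0+100,x0:x0+100],None,fx=4,fy=4,interpolation=cv2.INTER_CUBIC)
    for q in(p,p-[0,0,17]):
        u,v=proj(f,q);cv2.circle(c,(int((u-x0)*4),int((v-y0)*4)),3,(0,0,255),-1)
    print(n,x0,y0);o.append(c)
cv2.imwrite('pics/g4.png',np.hstack(o))
E
```

```text
clock: 4.75
eef_pos: [503.2, -94.5, 252.4]
tcp_rot: [3.142, -0.0, 0.001]
contact_force: [0.4, 1.4, -0.8]
opening: -0.002
grasp_force: 0.0
clock: 5.25
eef_pos: [503.0, -203.5, 252.0]
tcp_rot: [-3.141, 0.0, -0.002]
contact_force: [-1.2, -0.4, 0.6]
opening: 0.003
grasp_force: 0.0
[ 503.04662322 -203.52217223  252.0259027 ]
side 257 60
top 328 171
```

View pics/g4.png

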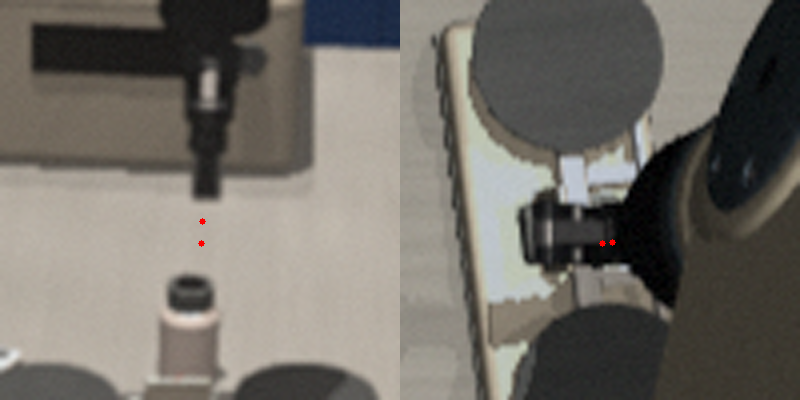

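The side crop shows the tip at (206,197) against a predicted (201,243). In the top crop the balance's dark pointer hides the tip, so I'll move over plain bench.

```bash
python3 -m inch '[[-0.01,0.03,0,0,0,0,1],[-0.013,0.04,0,0,0,0,1],[-0.01,0.04,0,0,0,0,1],[0,0.025,0,0,0,0,1],[0,0,0,0,0,0,1],[0,0,0,0,0,0,1]]'
python3 - <<'E'
from rig import eyes,r
import cv2
from h import *
p=np.array(r.sense()['eef_pos']);print(p); o=[]
for n in('side','top'):
    f=eyes.grab_frame(n);pickle.dump(f,open(f'g5{n}.pkl','wb'))
    u,v=proj(f,p-[0,0,17]);x0,y0=int(u)-50,int(v)-60
    c=cv2.resize(f['img'][y0:y0+100,x0:x0+100],None,fx=4,fy=4,interpolation=cv2.INTER_CUBIC)
    for q in(p,p-[0,0,17]):
        u,v=proj(f,q);cv2.circle(c,(int((u-x0)*4),int((v-y0)*4)),3,(0,0,255),-1)
    print(n,x0,y0);o.append(c)
cv2.imwrite('pics/g5.png',np.hstack(o))
E
```

```text
clock: 5.95
eef_pos: [470.5, -337.4, 252.1]
tcp_rot: [-3.141, 0.0, 0.0]
contact_force: [0.5, 0.0, 0.3]
opening: -0.0
grasp_force: 0.0
[ 470.48719434 -337.3609903   252.11236739]
side 269 42
top 398 188
```

View pics/g5.png

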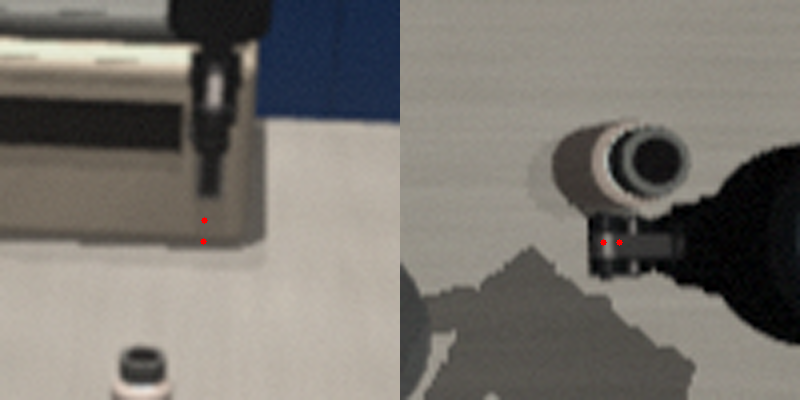

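```bash
python3 - <<'E'
from h import *
from scipy.optimize import least_squares as ls
S=pickle.load(open('g5side.pkl','rb'));T=pickle.load(open('g5top.pkl','rb'))
def tri(a,b): return ls(lambda X:np.r_[np.array(proj(S,X))-a,np.array(proj(T,X))-b],[470,-337,200.])
for tu in(598,603,608):
    s=tri((269+208/4,42+197/4),(398+(tu-400)/4,188+244/4));print(tu,s.x,s.fun)
# twin cap & pans check
d=pickle.load(open('f0.pkl','rb'));S=d['side'];T=d['top']
m=np.array
# twin cap top centre side: crop g5 (142,355)
s=tri((269+142/4,42+354/4),(461.3,228.4));print('twin',s.x,s.fun)
E
```

```text
598 [ 469.8043479  -314.51136633  280.4421535 ] [-0.20556963 -0.01052269  0.00063037  0.1244179 ]
603 [ 469.79674858 -317.28602924  279.30524426] [-0.20278048 -0.01037809  0.00062161  0.12270624]
608 [ 469.78912244 -320.0698662   278.16457616] [-0.19999182 -0.01023357  0.00061286  0.12099553]
twin [ 516.74415041 -434.15001011   89.76706583] [ 0.10738106  0.00984271 -0.00060643 -0.07384204]
```

The side crop shows the shut fingertip ending at (208,196), about 44 px above the prediction, and the top crop roughly agrees in x and y. So the real fingertips seem to sit tens of mm higher than the reading implies. I'll turn the closing axis along x and open the gripper so both tips can be triangulated.

```bash
python3 -m inch '[[0,0,0,0,0,-8.2,-1],[0,0,0,0,0,-8.2,-1],[0,0,0,0,0,-8.2,-1],[0,0,0,0,0,-8.2,-1],[0,0,0,0,0,-8.2,-1],[0,0,0,0,0,-8.2,-1],[0,0,0,0,0,-8.2,-1],[0,0,0,0,0,-8.2,-1]]'
python3 -m inch '[[0,0,0,0,0,-8.2,-1],[0,0,0,0,0,-8.2,-1],[0,0,0,0,0,-8,-1],[0,0,0,0,0,0,-1],[0,0,0,0,0,0,-1]]'
python3 - <<'E'
from rig import eyes,r
import cv2
from h import *
p=np.array(r.sense()['eef_pos']);print(p,r.sense()['qpos']); o=[]
for n in('side','top'):
    f=eyes.grab_frame(n);pickle.dump(f,open(f'g6{n}.pkl','wb'))
    u,v=proj(f,p-[0,0,17]);x0,y0=int(u)-50,int(v)-60
    c=cv2.resize(f['img'][y0:y0+100,x0:x0+100],None,fx=4,fy=4,interpolation=cv2.INTER_CUBIC)
    for q in(p,p-[0,0,17]):
        u,v=proj(f,q);cv2.circle(c,(int((u-x0)*4),int((v-y0)*4)),2,(0,0,255),-1)
    print(n,x0,y0);o.append(c)
cv2.imwrite('pics/g6.png',np.hstack(o))
E
```

```text
clock: 6.85
eef_pos: [470.7, -336.7, 252.4]
tcp_rot: [-3.142, -0.0, 1.153]
contact_force: [0.4, 0.5, 0.2]
opening: 1.0
grasp_force: 0.0
clock: 7.35
eef_pos: [470.6, -337.3, 252.4]
tcp_rot: [3.142, -0.0, 1.568]
contact_force: [-0.8, 0.1, -0.5]
opening: 1.002
grasp_force: 0.0
[ 470.59273467 -337.31539775  252.37069518] [-6.24574653e-01  2.45559614e-01  1.69001182e+00  1.35849359e-04
  1.20606565e+00 -6.21769167e-01]
side 269 42
top 398 188
```

View pics/g6.png

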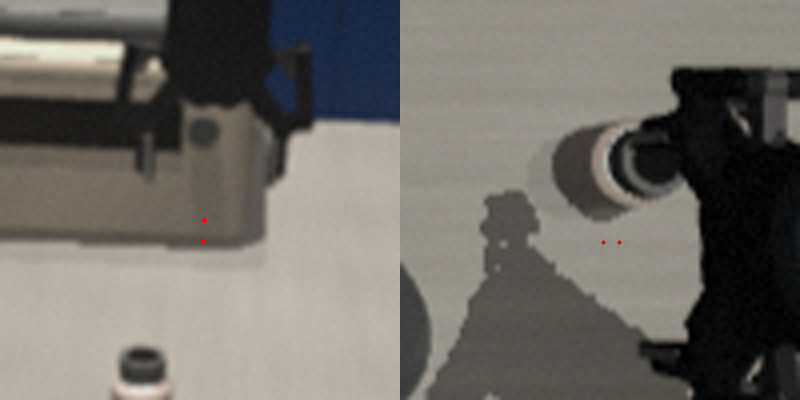

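```bash
python3 - <<'E'
from h import *
from scipy.optimize import least_squares as ls
S=pickle.load(open('g6side.pkl','rb'));T=pickle.load(open('g6top.pkl','rb'))
def tri(a,b): return ls(lambda X:np.r_[np.array(proj(S,X))-a,np.array(proj(T,X))-b],[470,-337,200.])
for tu in(640,648,655):
    s=tri((269+209.5/4,42+179.5/4),(398+(tu-400)/4,188+241/4));print(tu,s.x,s.fun)
E
```

```text
640 [ 470.66976704 -329.98822238  287.92785315] [-0.62344337 -0.03245758  0.00190755  0.37148919]
648 [ 470.66005151 -334.42392344  286.15060139] [-0.61898747 -0.03221657  0.00189291  0.36872093]
655 [ 470.65150518 -338.32418827  284.58788315] [-0.61508958 -0.03200588  0.00188012  0.36630071]
```

Tips triangulate to about (470.7, -337±4, 288) when open, so x and y agree with the reading. The tips stand 35 mm above the reading where I expected 4 mm below it, so true z is about reading + 40. I'll keep this orientation (tool x = +y, tool y = +x) and go down further at the large bottle.

```bash
python3 -m inch '[[0.02,0.002,0,0,0,-0.16,-1],[0.04,0.0036,0,0,0,0,-1],[0.04,0.0036,0,0,0,0,-1],[0.04,0.0036,0,0,0,0,-1],[0.04,0.0036,0,0,0,0,-1],[0.04,0.0036,0,0,0,0,-1],[0.04,0.0036,0,0,0,0,-1],[0.04,0.0036,0,0,0,0,-1]]'
python3 -m inch '[[0.04,0.0036,0,0,0,0,-1],[0.0445,0.002,0,0,0,0,-1],[0,0,0.03,0,0,0,-1],[0,0,0.03,0,0,0,-1],[0,0,0.02,0,0,0,-1],[0,0,0,0,0,0,-1],[0,0,0,0,0,0,-1]]'
python3 - <<'E'
from rig import eyes,r
import cv2
from h import *
p=np.array(r.sense()['eef_pos']);print(p); o=[]
f=eyes.grab_frame('side');x0,y0=240,90
c=cv2.resize(f['img'][y0:y0+120,x0:x0+130],None,fx=4,fy=4,interpolation=cv2.INTER_CUBIC)
for q in(p+[0,0,43],p+[0,0,35]):
        u,v=proj(f,q);cv2.circle(c,(int((u-x0)*4),int((v-y0)*4)),2,(0,0,255),-1)
cv2.imwrite('pics/g7.png',c)
E
```

```text
clock: 8.25
eef_pos: [496.6, -36.5, 252.5]
tcp_rot: [3.141, 0.0, 1.571]
contact_force: [1.0, -1.0, 0.3]
opening: 1.0
grasp_force: 0.0
clock: 8.95
eef_pos: [502.2, 46.4, 172.7]
tcp_rot: [-3.141, -0.0, 1.572]
contact_force: [0.5, 0.2, -0.5]
opening: 1.001
grasp_force: 0.0
[502.22453764  46.37006928 172.69810961]
```

View pics/g7.png

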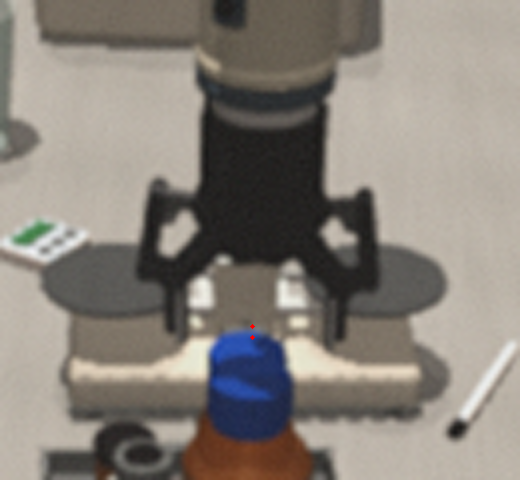

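The open tips at (178,333) and (337,337) match the predicted tip height (337). Their midpoint, column 258, is about 4 mm short in x of the cap centre at column 250. I'll shift +3 mm, descend and grip.

```bash
python3 -m inch '[[0.001,0.003,0.01,0,0,0,-1],[0,0,0.015,0,0,0,-1],[0,0,0.01,0,0,0,-1],[0,0,0.01,0,0,0,-1],[0,0,0,0,0,0,-1],[0,0,0,0,0,0,0],[0,0,0,0,0,0,0.2],[0,0,0,0,0,0,0.4]]' 40
python3 -m inch '[[0,0,0,0,0,0,0.6],[0,0,0,0,0,0,1],[0,0,0,0,0,0,1],[0,0,0,0,0,0,1],[0,0,0,0,0,0,1]]'
```

```text
clock: 9.8
eef_pos: [505.4, 47.4, 128.0]
tcp_rot: [3.141, -0.0, 1.574]
contact_force: [-1.2, -0.5, 1.7]
opening: 0.616
grasp_force: 41.7
clock: 10.3
eef_pos: [505.4, 47.4, 128.0]
tcp_rot: [3.141, -0.0, 1.574]
contact_force: [-2.9, -0.3, 6.1]
opening: 0.625
grasp_force: 41.8
```

```bash
python3 -m inch '[[0,0,-0.002,0,0,0,1],[0,0,-0.005,0,0,0,1],[0,0,-0.008,0,0,0,1],[0,0,-0.015,0,0,0,1],[0,0,-0.02,0,0,0,1],[0,0,-0.01,0,0,0,1],[0,0,0,0,0,0,1],[0,0,0,0,0,0,1]]' 40
python3 - <<'E'
from rig import eyes,r
import cv2
from h import *
print(r.sense()['contact_force'],r.sense()['eef_pos'])
f=eyes.grab_frame('side');x0,y0=220,90
c=cv2.resize(f['img'][y0:y0+170,x0:x0+150],None,fx=3.5,fy=3.5,interpolation=cv2.INTER_CUBIC)
cv2.imwrite('pics/g8.png',c)
E
```

```text
clock: 11.1
eef_pos: [504.9, 47.3, 187.0]
tcp_rot: [-3.141, -0.0, 1.574]
contact_force: [-0.6, 0.4, -5.3]
opening: 0.621
grasp_force: 43.5
[-0.63894393  0.36800732 -5.29030224] [504.85587467  47.28838921 187.00108535]
```

View pics/g8.png

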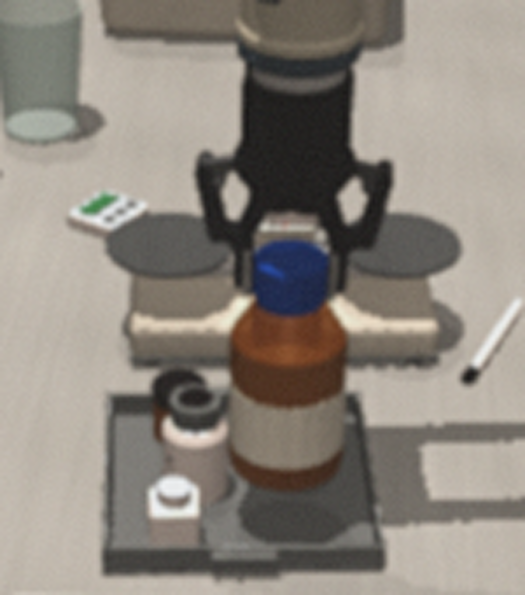

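Lifted clear: it weighs about 0.54 kg, and its shadow is on the tray floor at (290,515). Now to the far half of the side tray.

```bash
python3 -m inch '[[0,0,-0.015,0,0,0,1],[0.01,0,-0.015,0,0,0,1],[0.025,0,0,0,0,0,1],[0.035,0.005,0,0,0,0,1],[0.035,0.015,0,0,0,0,1],[0.035,0.025,0,0,0,0,1],[0.03,0.03,0,0,0,0,1],[0.015,0.025,0,0,0,0,1]]' 40
python3 -m inch '[[0.006,0.01,0,0,0,0,1],[0,0.004,0.01,0,0,0,1],[0,0,0.02,0,0,0,1],[0,0,0.02,0,0,0,1],[0,0,0.02,0,0,0,1],[0,0,0.01,0,0,0,1],[0,0,0.005,0,0,0,1],[0,0,0,0,0,0,1]]'
```

```text
clock: 11.95
eef_pos: [605.1, 235.2, 215.8]
tcp_rot: [-3.14, -0.0, 1.575]
contact_force: [0.7, -2.0, -4.7]
opening: 0.622
grasp_force: 44.4
clock: 12.75
eef_pos: [618.0, 238.1, 131.7]
tcp_rot: [-3.14, 0.001, 1.573]
contact_force: [0.1, 0.1, -4.2]
opening: 0.619
grasp_force: 44.6
```

```bash
python3 -m inch '[[0,0,0.0015,0,0,0,1],[0,0,0.001,0,0,0,1],[0,0,0.001,0,0,0,1],[0,0,0,0,0,0,1]]' 40
python3 -m inch '[[0,0,0.0006,0,0,0,1],[0,0,0,0,0,0,1]]'
python3 -m inch '[[0,0,0.0006,0,0,0,1],[0,0,0,0,0,0,1]]'
```

```text
clock: 13.15
eef_pos: [618.6, 238.7, 129.1]
tcp_rot: [3.141, -0.0, 1.574]
contact_force: [0.8, 1.4, -5.7]
opening: 0.625
grasp_force: 44.7
clock: 13.35
eef_pos: [618.5, 238.6, 128.2]
tcp_rot: [3.142, 0.0, 1.574]
contact_force: [0.1, -0.8, -4.8]
opening: 0.621
grasp_force: 44.7
clock: 13.55
eef_pos: [618.5, 238.6, 127.5]
tcp_rot: [-3.142, 0.0, 1.574]
contact_force: [0.8, 1.0, -5.1]
opening: 0.624
grasp_force: 44.7
```

```bash
python3 -m inch '[[0,0,0.0007,0,0,0,1],[0,0,0,0,0,0,1]]' 40
python3 -m inch '[[0,0,0.0007,0,0,0,1],[0,0,0,0,0,0,1]]'
```

```text
clock: 13.75
eef_pos: [618.6, 238.7, 127.1]
tcp_rot: [3.141, -0.0, 1.574]
contact_force: [0.0, 0.5, -2.1]
opening: 0.619
grasp_force: 45.0
clock: 13.95
eef_pos: [618.7, 238.8, 127.1]
tcp_rot: [3.141, -0.0, 1.574]
contact_force: [-4.0, -0.8, 5.2]
opening: 0.619
grasp_force: 45.7
```

Contact came at reading 127.1, exactly 1 mm below the rack height as expected. I'll release and fetch the small bottle.

```bash
python3 -m inch '[[0,0,0,0,0,0,0.4],[0,0,0,0,0,0,0],[0,0,0,0,0,0,-1],[0,0,0,0,0,0,-1],[0,0,0,0,0,0,-1],[0,0,-0.01,0,0,0,-1],[0,0,-0.025,0,0,0,-1],[0,0,-0.03,0,0,0,-1]]' 40
python3 -m inch '[[-0.02,-0.006,0,0,0,0,-1],[-0.04,-0.015,0,0,0,0,-1],[-0.04,-0.015,0,0,0,0,-1],[-0.04,-0.015,0,0,0,0,-1],[-0.04,-0.015,0,0,0,0,-1],[-0.04,-0.015,0,0,0,0,-1],[-0.04,-0.015,0,0,0,0,-1],[-0.024,-0.013,0,0,0,0,-1]]'
python3 -m inch '[[0,0,0.02,0,0,0,-1],[0,0,0.03,0,0,0,-1],[0,0,0,0,0,0,-1],[0,0,0,0,0,0,-1]]'
python3 - <<'E'
from rig import eyes,r
import cv2
from h import *
T=eyes.grab_frame('top');S=eyes.grab_frame('side')
hsv=cv2.cvtColor(S['img'],cv2.COLOR_BGR2HSV)
m=cv2.inRange(hsv,(105,150,60),(125,255,255));m[:,:200]=0;m[:,400:]=0;m[:100]=0;m[300:]=0
for c in cv2.findContours(m,0,2)[0]:
    if cv2.contourArea(c)>60: print('cap side',cv2.boundingRect(c))
print('pred small top',proj(S,np.array([508.4,-45.6,142.])),'large',proj(S,np.array([618.7,238.8,179.])))
cv2.imwrite('pics/s9.png',cv2.resize(S['img'][90:270,200:380],None,fx=3.3,fy=3.3,interpolation=cv2.INTER_CUBIC))
E
```

```text
clock: 14.75
eef_pos: [618.0, 238.4, 191.5]
tcp_rot: [-3.14, 0.001, 1.574]
contact_force: [-0.3, 0.1, 1.1]
opening: 0.999
grasp_force: 0.0
clock: 15.55
eef_pos: [509.0, -48.3, 191.4]
tcp_rot: [3.141, 0.001, 1.573]
contact_force: [0.2, 0.4, 0.1]
opening: 0.999
grasp_force: 0.0
clock: 15.95
eef_pos: [510.0, -45.8, 141.5]
tcp_rot: [-3.141, -0.0, 1.574]
contact_force: [1.0, -0.6, 1.5]
opening: 0.996
grasp_force: 0.0
cap side (237, 220, 23, 15)
cap side (293, 174, 17, 18)
pred small top (np.float64(301.66167906904445), np.float64(177.45241290983785)) large (np.float64(246.68978242738075), np.float64(226.62607772650105))
```

```bash
cat >> h.py <<'E'
import cv2
def caps(f,box):
    x0,y0,x1,y1=box
    m=cv2.inRange(cv2.cvtColor(f['img'],cv2.COLOR_BGR2HSV),(105,150,60),(125,255,255));k=np.zeros_like(m);k[y0:y1,x0:x1]=m[y0:y1,x0:x1]
    return [cv2.fitEllipse(c)[:2]+(cv2.boundingRect(c),) for c in cv2.findContours(k,0,2)[0] if cv2.contourArea(c)>60]
E
python3 - <<'E'
from h import *
from rig import eyes
d=pickle.load(open('f0.pkl','rb'))
print('f0 side',caps(d['side'],(250,150,350,250)))
print('f0 top',caps(d['top'],(225,200,325,270)))
T=eyes.grab_frame('top');q=caps(T,(130,150,240,280));print('now top',q)
for c in q: print(ray(T,*c[0],179))
E
```

```text
f0 side [((301.4105529785156, 181.68502807617188), (16.87019920349121, 21.000009536743164), (293, 173, 20, 18))]
f0 top [((250.4101104736328, 233.19122314453125), (24.8499755859375, 25.225492477416992), (238, 221, 26, 26)), ((293.79595947265625, 231.43051147460938), (23.849428176879883, 24.16843605041504), (282, 219, 25, 25))]
now top [((159.40518188476562, 179.47085571289062), (24.396913528442383, 24.951740264892578), (147, 167, 26, 26))]
[615.85877991 236.87311082 179.        ]
```

The cameras put the large bottle at (615.9,236.9) against a reading of (618.7,238.8), so reading ≈ camera + (2.9, ~0.5 near the centre). I'll nudge +1.3 mm in x and grip the small cap.

```bash
python3 -m inch '[[0.0003,0.0013,0.015,0,0,0,-1],[0,0,0.015,0,0,0,-1],[0,0,0.012,0,0,0,-1],[0,0,0.01,0,0,0,-1],[0,0,0,0,0,0,-1],[0,0,0,0,0,0,0],[0,0,0,0,0,0,0.2],[0,0,0,0,0,0,0.4]]' 40
python3 -m inch '[[0,0,0,0,0,0,0.6],[0,0,0,0,0,0,1],[0,0,0,0,0,0,1],[0,0,0,0,0,0,1]]'
python3 -m inch '[[0,0,-0.002,0,0,0,1],[0,0,-0.005,0,0,0,1],[0,0,-0.01,0,0,0,1],[0,0,-0.02,0,0,0,1],[0,0,-0.03,0,0,0,1],[0,0,-0.03,0,0,0,1],[0,0,0,0,0,0,1],[0,0,0,0,0,0,1]]'
```

```text
clock: 16.9
eef_pos: [511.9, -45.4, 90.0]
tcp_rot: [3.141, 0.0, 1.574]
contact_force: [-1.6, 0.4, 2.8]
opening: 0.624
grasp_force: 41.2
clock: 17.3
eef_pos: [511.9, -45.5, 90.0]
tcp_rot: [3.141, 0.0, 1.574]
contact_force: [-3.3, -0.2, 6.6]
opening: 0.62
grasp_force: 41.2
clock: 18.1
eef_pos: [511.8, -45.4, 186.7]
tcp_rot: [3.14, 0.0, 1.574]
contact_force: [-0.6, -0.8, -4.6]
opening: 0.623
grasp_force: 43.4
```

```bash
python3 -m inch '[[0.01,0,0,0,0,0,1],[0.025,-0.002,0,0,0,0,1],[0.04,-0.003,0,0,0,0,1],[0.04,-0.003,0,0,0,0,1],[0.04,-0.003,0,0,0,0,1],[0.04,-0.003,0,0,0,0,1],[0.04,-0.003,0,0,0,0,1],[0.025,-0.003,0,0,0,0,1]]' 40
python3 -m inch '[[0.0135,0,0,0,0,0,1],[0,0,0.015,0,0,0,1],[0,0,0.025,0,0,0,1],[0,0,0.025,0,0,0,1],[0,0,0.015,0,0,0,1],[0,0,0.01,0,0,0,1],[0,0,0.003,0,0,0,1],[0,0,0,0,0,0,1]]'
python3 -m inch '[[0,0,0.001,0,0,0,1],[0,0,0.001,0,0,0,1],[0,0,0,0,0,0,1]]'
python3 -m inch '[[0,0,0.0007,0,0,0,1],[0,0,0,0,0,0,1]]'
python3 -m inch '[[0,0,0.0006,0,0,0,1],[0,0,0,0,0,0,1]]'
```

```text
clock: 18.9
eef_pos: [489.3, 217.4, 184.6]
tcp_rot: [-3.139, 0.0, 1.575]
contact_force: [0.9, -0.8, -4.4]
opening: 0.622
grasp_force: 43.2
clock: 19.7
eef_pos: [490.7, 227.9, 92.8]
tcp_rot: [-3.141, 0.0, 1.573]
contact_force: [-0.3, -0.2, -3.0]
opening: 0.619
grasp_force: 43.2
clock: 20.0
eef_pos: [491.2, 228.2, 91.7]
tcp_rot: [3.141, -0.0, 1.574]
contact_force: [0.5, -0.1, -4.0]
opening: 0.622
grasp_force: 43.2
clock: 20.2
eef_pos: [490.9, 228.1, 90.6]
tcp_rot: [3.141, -0.0, 1.574]
contact_force: [-0.0, -0.5, -3.5]
opening: 0.621
grasp_force: 43.2
clock: 20.4
eef_pos: [490.8, 228.1, 89.9]
tcp_rot: [-3.142, 0.0, 1.574]
contact_force: [-0.1, -0.9, -4.3]
opening: 0.624
grasp_force: 43.2
```

```bash
python3 -m inch '[[0,0,0.0007,0,0,0,1],[0,0,0,0,0,0,1]]' 40
python3 -m inch '[[0,0,0.0006,0,0,0,1],[0,0,0,0,0,0,1]]'
```

```text
clock: 20.6
eef_pos: [490.9, 228.1, 89.1]
tcp_rot: [3.142, -0.0, 1.574]
contact_force: [-0.1, -0.7, -4.2]
opening: 0.624
grasp_force: 43.4
clock: 20.8
eef_pos: [490.9, 228.2, 89.0]
tcp_rot: [3.141, -0.0, 1.574]
contact_force: [-1.9, -1.0, 2.9]
opening: 0.618
grasp_force: 44.1
```

```bash
python3 -m inch '[[0,0,0,0,0,0,0.4],[0,0,0,0,0,0,0],[0,0,0,0,0,0,-1],[0,0,0,0,0,0,-1],[0,0,0,0,0,0,-1],[0,0,-0.015,0,0,0,-1],[0,0,-0.03,0,0,0,-1],[0,0,-0.035,0,0,0,-1]]' 40
python3 -m inch '[[-0.03,0,0,0,0,0,-1],[-0.04,0,0,0,0,0,-1],[-0.04,0.01,0,0,0,0,-1],[-0.04,0.025,0,0,0,0,-1],[-0.04,0.03,0,0,0,0,-1],[-0.0252,0.0206,0,0,0,0,-1],[0,0,0.02,0,0,0,-1],[0,0,0.03,0,0,0,-1]]'
python3 -m inch '[[0,0,0.025,0,0,0,-1],[0,0,0.005,0,0,0,-1],[0,0,0,0,0,0,-1],[0,0,0,0,0,0,-1]]'
python3 - <<'E'
from rig import eyes
from h import *
T=eyes.grab_frame('top');S=eyes.grab_frame('side')
for c,z in zip(caps(T,(130,150,240,300)),(141,179)): print(c,ray(T,*c[0],z))
cv2.imwrite('pics/g10.png',np.hstack([cv2.resize(I[y:y+100,x:x+100],None,fx=4,fy=4,interpolation=cv2.INTER_CUBIC) for I,x,y in((S['img'],225,150),(T['img'],215,150))]))
E
```

```text
clock: 21.6
eef_pos: [490.1, 227.6, 168.4]
tcp_rot: [-3.139, 0.001, 1.574]
contact_force: [1.1, -0.4, -0.1]
opening: 0.998
grasp_force: 0.0
clock: 22.4
eef_pos: [579.3, 11.9, 119.4]
tcp_rot: [3.137, -0.0, 1.572]
contact_force: [0.7, -0.0, -1.0]
opening: 0.999
grasp_force: 0.0
clock: 22.8
eef_pos: [578.0, 13.2, 89.7]
tcp_rot: [3.14, -0.0, 1.574]
contact_force: [-0.2, 0.2, 0.8]
opening: 1.002
grasp_force: 0.0
((167.6193389892578, 241.35862731933594), (23.515026092529297, 24.267471313476562), (156, 229, 24, 25)) [487.68993227 226.99842242 141.        ]
((159.40408325195312, 179.47506713867188), (24.450984954833984, 24.93644905090332), (147, 167, 26, 26)) [615.84988236 236.87516847 179.        ]
```

View pics/g10.png

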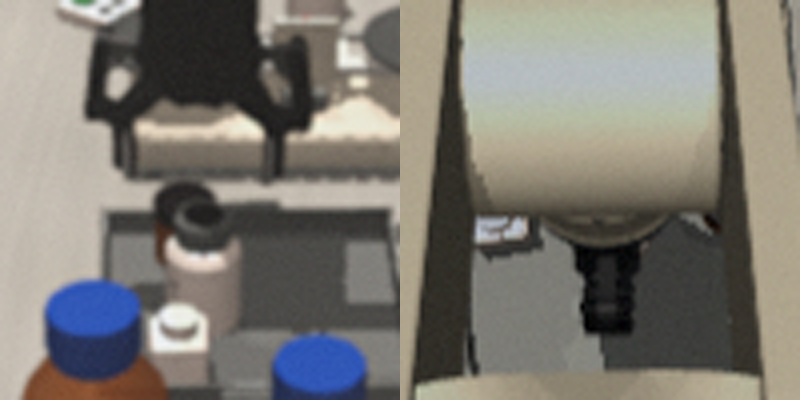

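Side crop: tips at (127,170) and (272,172), midpoint 199.5, with the hidden cap at (203,220), so x needs about -1.5 mm. Both glass bottles stand in the tray. Descending to grip the hidden bottle.

```bash
python3 -m inch '[[0,-0.0015,0.015,0,0,0,-1],[0,0,0.015,0,0,0,-1],[0,0,0.01,0,0,0,-1],[0,0,0.006,0,0,0,-1],[0,0,0,0,0,0,-1],[0,0,0,0,0,0,0],[0,0,0,0,0,0,0.3],[0,0,0,0,0,0,0.5]]' 30
python3 -m inch '[[0,0,0,0,0,0,0.7],[0,0,0,0,0,0,1],[0,0,0,0,0,0,1],[0,0,0,0,0,0,1]]'
python3 -m inch '[[0,0,-0.002,0,0,0,1],[0,0,-0.005,0,0,0,1],[0,0,-0.01,0,0,0,1],[0,0,-0.02,0,0,0,1],[0,0,-0.03,0,0,0,1],[0,0,-0.03,0,0,0,1],[0,0,-0.03,0,0,0,1],[0,0,0,0,0,0,1]]'
```

```text
clock: 23.7
eef_pos: [575.7, 13.1, 43.3]
tcp_rot: [3.141, -0.0, 1.574]
contact_force: [-2.7, 0.9, 8.6]
opening: 0.555
grasp_force: 29.5
clock: 24.1
eef_pos: [575.8, 13.1, 43.4]
tcp_rot: [3.141, -0.0, 1.574]
contact_force: [-1.0, -0.2, 4.4]
opening: 0.55
grasp_force: 29.6
clock: 24.9
eef_pos: [578.4, 13.2, 174.6]
tcp_rot: [3.134, -0.0, 1.574]
contact_force: [0.7, 0.4, -2.2]
opening: 0.551
grasp_force: 30.1
```

The opening of 0.55 means about 47 mm, so the pads are on the shoulder below the 40 mm cap. I'll set the bottle back down where it stood and regrip 6 mm higher on the cap.

```bash
python3 -m inch '[[0,0,0.02,0,0,0,1],[0,0,0.03,0,0,0,1],[0,0,0.03,0,0,0,1],[0,0,0.025,0,0,0,1],[0,0,0.012,0,0,0,1],[0,0,0.005,0,0,0,1],[0,0,0,0,0,0,1],[0,0,0,0,0,0,1]]' 30
python3 -m inch '[[0,0,0.001,0,0,0,1],[0,0,0.001,0,0,0,1],[0,0,0,0,0,0,1]]'
python3 -m inch '[[0,0,0.0008,0,0,0,1],[0,0,0,0,0,0,1]]'
python3 -m inch '[[0,0,0.0008,0,0,0,1],[0,0,0,0,0,0,1]]'
```

```text
clock: 25.7
eef_pos: [576.4, 13.1, 48.6]
tcp_rot: [3.14, -0.0, 1.574]
contact_force: [0.8, -0.7, -1.5]
opening: 0.551
grasp_force: 30.2
clock: 26.0
eef_pos: [575.8, 13.1, 46.0]
tcp_rot: [3.141, -0.0, 1.574]
contact_force: [-0.0, -0.4, -1.8]
opening: 0.546
grasp_force: 30.2
clock: 26.2
eef_pos: [575.5, 13.1, 44.8]
tcp_rot: [-3.142, -0.0, 1.574]
contact_force: [-0.1, -0.4, -2.2]
opening: 0.549
grasp_force: 30.2
clock: 26.4
eef_pos: [575.5, 13.1, 43.9]
tcp_rot: [-3.141, -0.0, 1.574]
contact_force: [0.0, 0.6, -1.8]
opening: 0.546
grasp_force: 30.2
```

```bash
python3 -m inch '[[0,0,0.0007,0,0,0,1],[0,0,0,0,0,0,1]]' 30
python3 -m inch '[[0,0,0,0,0,0,0.3],[0,0,0,0,0,0,-0.3],[0,0,0,0,0,0,-0.3],[0,0,-0.006,0,0,0,-0.3],[0,0,0,0,0,0,-0.3],[0,0,0,0,0,0,0.2],[0,0,0,0,0,0,0.4],[0,0,0,0,0,0,0.6]]'
python3 -m inch '[[0,0,0,0,0,0,0.8],[0,0,0,0,0,0,1],[0,0,0,0,0,0,1],[0,0,0,0,0,0,1]]'
```

```text
clock: 26.6
eef_pos: [575.6, 13.1, 43.5]
tcp_rot: [3.142, 0.0, 1.574]
contact_force: [-1.5, -0.7, 2.1]
opening: 0.553
grasp_force: 31.2
clock: 27.4
eef_pos: [575.4, 13.1, 50.2]
tcp_rot: [-3.141, -0.0, 1.574]
contact_force: [-3.3, -1.0, 11.2]
opening: 0.46
grasp_force: 45.8
clock: 27.8
eef_pos: [575.4, 13.1, 50.1]
tcp_rot: [-3.141, -0.0, 1.574]
contact_force: [-4.4, -0.7, 10.8]
opening: 0.457
grasp_force: 45.8
```

The opening of 0.457 matches the 40 mm cap. Now lift and go to the far pan.

```bash
python3 -m inch '[[0,0,-0.002,0,0,0,1],[0,0,-0.005,0,0,0,1],[0,0,-0.01,0,0,0,1],[0,0,-0.02,0,0,0,1],[0,0,-0.03,0,0,0,1],[0,0,-0.03,0,0,0,1],[0,0,-0.03,0,0,0,1],[-0.01,0,-0.013,0,0,0,1]]' 30
python3 -m inch '[[-0.03,0.005,0,0,0,0,1],[-0.04,0.008,0,0,0,0,1],[-0.04,0.008,0,0,0,0,1],[-0.04,0.008,0,0,0,0,1],[-0.04,0.008,0,0,0,0,1],[-0.03,0.007,0,0,0,0,1],[-0.0067,0.001,0,0,0,0,1],[0,0,0,0,0,0,1]]'
python3 -m inch '[[0,0,0.015,0,0,0,1],[0,0,0.015,0,0,0,1],[0,0,0.008,0,0,0,1],[0,0,0,0,0,0,1],[0,0,0,0,0,0,1]]'
```

```text
clock: 28.6
eef_pos: [577.1, 3.5, 192.7]
tcp_rot: [3.137, -0.0, 1.575]
contact_force: [1.3, 0.0, -1.8]
opening: 0.455
grasp_force: 39.5
clock: 29.4
eef_pos: [620.6, -224.8, 188.4]
tcp_rot: [-3.14, -0.0, 1.572]
contact_force: [0.3, 0.9, -1.8]
opening: 0.46
grasp_force: 39.5
clock: 29.9
eef_pos: [621.2, -222.9, 150.9]
tcp_rot: [-3.141, -0.0, 1.574]
contact_force: [0.3, -0.5, -1.3]
opening: 0.456
grasp_force: 39.5
```

```bash
python3 -m inch '[[0,0,0.005,0,0,0,1],[0,0,0.003,0,0,0,1],[0,0,0.002,0,0,0,1],[0,0,0.001,0,0,0,1],[0,0,0,0,0,0,1]]' 30
python3 -m inch '[[0,0,0.001,0,0,0,1],[0,0,0,0,0,0,1]]'
python3 -m inch '[[0,0,0.001,0,0,0,1],[0,0,0,0,0,0,1]]'
python3 -m inch '[[0,0,0.001,0,0,0,1],[0,0,0,0,0,0,1]]'
python3 -m inch '[[0,0,0.001,0,0,0,1],[0,0,0,0,0,0,1]]'
```

```text
clock: 30.4
eef_pos: [621.2, -223.5, 140.2]
tcp_rot: [-3.141, -0.0, 1.574]
contact_force: [0.1, 0.3, -1.0]
opening: 0.456
grasp_force: 39.5
clock: 30.6
eef_pos: [621.3, -223.5, 139.3]
tcp_rot: [3.142, 0.0, 1.574]
contact_force: [0.4, 0.0, -2.0]
opening: 0.457
grasp_force: 39.5
clock: 30.8
eef_pos: [621.2, -223.5, 138.2]
tcp_rot: [-3.142, -0.0, 1.574]
contact_force: [0.1, 0.3, -2.5]
opening: 0.453
grasp_force: 39.5
clock: 31.0
eef_pos: [621.2, -223.5, 137.2]
tcp_rot: [-3.142, -0.0, 1.574]
contact_force: [1.1, 0.4, -2.2]
opening: 0.454
grasp_force: 39.5
clock: 31.2
eef_pos: [621.2, -223.4, 136.2]
tcp_rot: [-3.142, -0.0, 1.574]
contact_force: [0.7, 0.5, -1.9]
opening: 0.457
grasp_force: 39.5
```

```bash
for i in 1; do python3 -m inch '[[0,0,0.001,0,0,0,1],[0,0,0.001,0,0,0,1],[0,0,0,0,0,0,1]]' 30; python3 -m inch '[[0,0,0.001,0,0,0,1],[0,0,0.001,0,0,0,1],[0,0,0,0,0,0,1]]'; python3 -m inch '[[0,0,0.001,0,0,0,1],[0,0,0,0,0,0,1]]';  python3 -m inch '[[0,0,0,0,0,0,1],[0,0,0,0,0,0,1]]'; done
```

```text
clock: 31.5
eef_pos: [621.3, -223.4, 134.1]
tcp_rot: [-3.142, -0.0, 1.574]
contact_force: [-0.1, 0.5, -0.8]
opening: 0.458
grasp_force: 39.6
clock: 31.8
eef_pos: [621.2, -223.4, 132.1]
tcp_rot: [-3.142, -0.0, 1.574]
contact_force: [-0.1, -0.2, -1.7]
opening: 0.45
grasp_force: 39.6
clock: 32.0
eef_pos: [621.3, -223.5, 131.2]
tcp_rot: [3.142, 0.0, 1.574]
contact_force: [-0.3, -0.4, -2.0]
opening: 0.456
grasp_force: 39.6
clock: 32.2
eef_pos: [621.2, -223.5, 131.3]
tcp_rot: [-3.142, -0.0, 1.574]
contact_force: [-0.2, -0.1, -1.9]
opening: 0.455
grasp_force: 39.6
```

```bash
python3 - <<'E'
from rig import eyes
from h import *
d=pickle.load(open('f0.pkl','rb'))['side'];S=eyes.grab_frame('side')
def prof(f,col):
    return cv2.cvtColor(f['img'],cv2.COLOR_BGR2GRAY)[145:190,col].astype(int)
for c in (325,340): print(c,'\n',prof(d,c),'\n',prof(S,c))
for c in (258,): print('far',c,'\n',prof(d,c),'\n',prof(S,c))
cv2.imwrite('pics/g11.png',cv2.resize(S['img'][80:200,220:380],None,fx=5,fy=5,interpolation=cv2.INTER_CUBIC))
E
```

```text
325 
 [185 183 183 185 185 168 128  96  90  92  95  93  91  92  92  89  91  93
  92  91  89  83  75  92 106 116 118 115 114 118 118 117 114 122 155 199
 219 218 200 169 143 121 117 114 108] 
 [189 191 191 173 129  74  75  94  99  94  88  79  64  60  59  61  59  61
  62  57  68  91 114 122 120 120 118 119 121 119 122 121 119 122 124 123
 126 128 129 125 114 122 122 118 112]
340 
 [184 183 184 184 186 177 145 106  93  93  93  95  91  94  94  94  93  93
  93  92  94  93  87  80  97 115 120 118 119 122 117 121 120 120 119 128
 175 215 213 183 148 121 116 111 109] 
 [189 190 192 181 146  84  60  62  64  64  64  64  64  64  64  62  65  62
  63  60  63  75 104 118 124 122 122 122 123 121 125 123 123 122 126 128
 127 130 132 128 116 109 108 106 104]
far 258 
 [182 185 174 162 195 228 204 132  91  90  91  94  95  92  90  91  95  93
  91  95  92  84  80  97 111 111 109 105 106 104 106 103 105 110 142 180
 191 190 186 167 132 110 102 104 100] 
 [174 174 157 128 170 214 199 143 107  97  86  72  71  70  68  79  95  96
  91  91  89  88  87  80  80  94 111 110 110 109 110 113 109 109 133 170
 194 196 190 173 135 115 104 102 104]
```

Profiles show the near pan up about 2 px and the far pan down about 2 px, so the bottle rests on the far pan, which has sunk about 6 to 7 mm. Release, then on to the twin.

```bash
python3 -m inch '[[0,0,0.0007,0,0,0,1],[0,0,0,0,0,0,1],[0,0,0,0,0,0,0.5],[0,0,0,0,0,0,0.3],[0,0,0,0,0,0,0],[0,0,0,0,0,0,-1],[0,0,0,0,0,0,-1],[0,0,0,0,0,0,-1]]' 30
python3 -m inch '[[0,0,-0.01,0,0,0,-1],[0,0,-0.025,0,0,0,-1],[0,0,-0.03,0,0,0,-1],[-0.01,-0.005,-0.01,0,0,0,-1],[-0.04,-0.02,0,0,0,0,-1],[-0.04,-0.02,0,0,0,0,-1],[-0.04,-0.02,0,0,0,0,-1],[-0.04,-0.02,0,0,0,0,-1]]'
python3 - <<'E'
from rig import r
from h import *
print(r.sense()['eef_pos'])
E
```

```text
clock: 33.05
eef_pos: [621.3, -223.5, 130.7]
tcp_rot: [3.141, 0.0, 1.574]
contact_force: [0.0, -0.5, 0.4]
opening: 0.975
grasp_force: 0.0
clock: 33.85
eef_pos: [535.3, -395.5, 205.7]
tcp_rot: [-3.142, 0.0, 1.574]
contact_force: [0.3, -0.1, 0.9]
opening: 0.999
grasp_force: 0.0
[ 535.32579393 -395.50247151  205.65369607]
```

```bash
python3 -m inch '[[-0.03,-0.012,0,0,0,0,-1],[-0.0125,-0.004,0,0,0,0,-1],[0,0,0.03,0,0,0,-1],[0,0,0.04,0,0,0,-1],[0,0,0.03,0,0,0,-1],[0,0,0.01,0,0,0,-1],[0,0,0,0,0,0,-1],[0,0,0,0,0,0,-1]]' 30
python3 - <<'E'
from rig import eyes
from h import *
d=pickle.load(open('f0.pkl','rb'))['side'];S=eyes.grab_frame('side');T=eyes.grab_frame('top')
cv2.imwrite('pics/g12.png',S['img']);cv2.imwrite('pics/t12.png',T['img'])
g=cv2.cvtColor(S['img'],cv2.COLOR_BGR2GRAY);print('twin pred',proj(S,np.array([516.5,-435,88.])))
for v in (118,122,126,130,134,138,142): print(v,g[v,270:345])
# side fingers row / cap row; pan+hidden in top
t=cv2.cvtColor(T['img'],cv2.COLOR_BGR2GRAY)
for v in range(164,212,4): print(v,t[v,340:396:2])
E
```

```text
clock: 34.65
eef_pos: [521.8, -436.7, 97.0]
tcp_rot: [3.14, 0.001, 1.574]
contact_force: [-0.8, 0.3, 0.3]
opening: 0.999
grasp_force: 0.0
twin pred (np.float64(304.67288865063364), np.float64(130.87508644436798))
118 [193 191 189 192 188 189 190 188 190 192 191 190 190 190 194 191 193 177
 151 113  94 134 180 189 187 189 190 190 191 190 190 192 193 193 192 189
 188 187 187 190 189 192 193 192 193 191 165 106  75  69  91 149 188 193
 193 191 194 195 195 199 197 197 195 194 192 194 196 197 197 200 198 198
 194 193 193]
122 [192 189 189 193 192 188 193 190 190 191 192 193 192 191 191 193 190 191
 190 190 192 192 191 190 191 191 190 194 190 192 191 192 195 193 191 192
 191 189 189 188 190 193 194 193 191 190 192 187 190 192 191 189 192 189
 192 189 192 194 195 193 195 192 194 194 192 193 192 195 194 193 195 194
 193 193 194]
126 [188 189 188 187 188 190 188 188 190 190 192 193 194 191 190 192 190 189
 190 192 189 188 192 193 191 193 192 193 194 194 195 198 196 195 192 189
 192 189 189 191 193 191 194 194 191 193 190 193 191 192 191 190 191 191
 188 189 194 193 194 194 192 192 192 193 194
[... 2010 characters left out ...]
 94  78  80  78  71  72  67  64  60  61  59  63 133 150 114  81
  77  83  93 101  74  75  77  76  97 148]
192 [ 78 159  97  65  77  82  68  68  70  69  66  56  58  59  60  59  62  62
  60  48  44  76  78  74  75  77 133 149]
196 [ 61 151 174  96  60  81  80  78  74  72  71  70  66  30  33  39  40  41
  41  59  75  71  71  74  75 112 148 150]
200 [ 52 134 175 174  99  78  79  77  77  78  77  75  75  73  79  76  72  75
  77  74  75  74  72  76 170 107 146 151]
204 [ 74 112 171 187 187 103 104  77  69  78  75  78  77  79  81  75  78  78
  78  76  78  73 100 147 186 160 150 149]
208 [ 64  83 174 190 185 187 187 146 103 103 103  81  77  60  70  69  76 101
 112 123 112 186 122  90 188 162 148 146]
```

The twin is aligned: finger midpoint at column 304.2, cap centre at 304.3. Descend and grip.

```bash
python3 -m inch '[[0,-0.001,0.02,0,0,0,-1],[0,0,0.015,0,0,0,-1],[0,0,0.01,0,0,0,-1],[0,0,0.005,0,0,0,-0.5],[0,0,0,0,0,0,-0.3],[0,0,0,0,0,0,0],[0,0,0,0,0,0,0.2],[0,0,0,0,0,0,0.4]]' 30
python3 -m inch '[[0,0,0,0,0,0,0.6],[0,0,0,0,0,0,1],[0,0,0,0,0,0,1],[0,0,0,0,0,0,1],[0,0,0,0,0,0,1]]'
python3 - <<'E'
from h import *
f=pickle.load(open('f0.pkl','rb'))['top']
print('hidden now',ray(f,378.5,177,172),ray(f,378.5,177,168), 'pan far cam 617.7,-222.9 (at 92)')
E
```

```text
clock: 35.55
eef_pos: [519.8, -436.7, 46.5]
tcp_rot: [3.142, 0.001, 1.574]
contact_force: [-3.8, 0.5, 6.7]
opening: 0.456
grasp_force: 34.3
clock: 36.05
eef_pos: [519.8, -436.6, 46.5]
tcp_rot: [3.141, 0.001, 1.574]
contact_force: [-3.9, -0.1, 6.1]
opening: 0.456
grasp_force: 34.3
hidden now [ 621.72098951 -223.50023868  172.        ] [ 622.46040412 -224.60362997  168.        ] pan far cam 617.7,-222.9 (at 92)
```

```bash
python3 -m inch '[[0,0,-0.002,0,0,0,1],[0,0,-0.005,0,0,0,1],[0,0,-0.01,0,0,0,1],[0,0,-0.02,0,0,0,1],[0,0,-0.03,0,0,0,1],[0,0,-0.03,0,0,0,1],[0,0,-0.03,0,0,0,1],[0,0,-0.01,0,0,0,1]]' 30
python3 -m inch '[[0.015,-0.008,0,0,0,0,1],[0.03,-0.015,0,0,0,0,1],[0.04,-0.02,0,0,0,0,1],[0.04,-0.02,0,0,0,0,1],[0.035,-0.018,0,0,0,0,1],[0.025,-0.012,0,0,0,0,1],[0.0076,-0.0045,0,0,0,0,1],[0,0,0,0,0,0,1]]'
python3 -m inch '[[0,0,0.01,0,0,0,1],[0,0,0.01,0,0,0,1],[0,0,0.005,0,0,0,1],[0,0,0,0,0,0,1],[0,0,0,0,0,0,1]]'
```

```text
clock: 36.85
eef_pos: [521.5, -437.5, 186.8]
tcp_rot: [3.137, 0.004, 1.574]
contact_force: [0.3, -0.0, -2.6]
opening: 0.456
grasp_force: 33.2
clock: 37.65
eef_pos: [421.5, -243.3, 182.6]
tcp_rot: [3.142, 0.0, 1.575]
contact_force: [0.4, -0.3, -1.7]
opening: 0.457
grasp_force: 33.4
clock: 38.15
eef_pos: [421.8, -244.2, 157.2]
tcp_rot: [-3.141, -0.0, 1.573]
contact_force: [0.2, -0.3, -3.0]
opening: 0.459
grasp_force: 33.4
```

```bash
python3 - <<'E'
from rig import eyes
from h import *
T=eyes.grab_frame('top');g=cv2.cvtColor(T['img'],cv2.COLOR_BGR2GRAY)
k=np.zeros_like(g);k[160:205,345:400]=g[160:205,345:400]
def disc(lo,hi,mn,ref=None):
    m=cv2.inRange(k,lo,hi)
    for c in cv2.findContours(m,0,2)[0]:
        if cv2.contourArea(c)>mn: print(lo,hi,cv2.contourArea(c),cv2.fitEllipse(c))
disc(1,45,25)
t=cv2.imread('pics/t12.png',0);print(t[166:188,368:392])
E
```

```text
1 45 28.5 ((371.9276428222656, 193.27740478515625), (8.026594161987305, 15.23849105834961), 92.11888885498047)
1 45 97.0 ((378.3253173828125, 177.5), (10.990644454956055, 11.603816986083984), 90.0)
[[ 74  76  70  74  73  71  73  74  72  75  73  71  76  83 107 138 149 149
  150 149 147 150 148 150]
 [ 73  73  77  69  73  74  71  72  73  69  72  69  71  74  79 108 135 151
  151 150 148 150 151 151]
 [ 74  69  68  73  76  90  95  76  63  79  79  70  76  66  75  77 101 136
  147 148 149 150 146 150]
 [ 71  79 113 119 113  93 107  99  87  99  97  90  91  84  83  74  78 101
  134 146 146 148 149 148]
 [ 89 122 148 157 137  97 101 110 112 106 108 108 107 105 101  89  76  76
  100 131 146 148 148 149]
 [130 146 125 124 127 109 109  91  88  75  77  79  83  90 107 104  94  80
   78 100 140 149 147 151]
 [150 135  71  86 112 113  87  50  47  26  29  29  34  57  84  97 106  93
   75  82 110 150 148 149]
 [160 113  70 110 107  85  48  26  25  25  27  25  25  28  41  69 104 105
   86  71  83 135 149 149]
 [124  65  99 112  97  47  25  24  24  26  25  23  25  27  26  42  90 109
   99  75  74 106 14
[... 620 characters left out ...]
34  91 117 108  61  29  29  26  27  27  20  22  29  27  32  74 105
  102  74  76  72  72  77]
 [ 23  28  59 103 113  94  60  33  22  25  28  28  26  25  30  69  98 103
   88  73  75  70  75  75]
 [ 89  19  29  64 112 116 100  80  58  36  34  31  37  53  79 100 107 103
   75  75  73  75  73  81]
 [154  66  23  33  77 106 112 112 101  82  81  78  84  93 107 107  91  88
   82  78  75  77  74  80]
 [167 137  44  20  31  63  93 106 113 113 112 111 114 112 108 102  84  85
   76  74  78  75  76  76]
 [149 160  87  59  23  31  48  71  83  89  93  89  92  83  96 104  95  88
   75  73  75  74  74  75]
 [144 145 131 126  60  48  37  22  30  42  49  62  64  78  95 104  83  76
   73  79  75  75  73  72]]
```

```bash
python3 -m inch '[[0,0,0.004,0,0,0,1],[0,0,0.003,0,0,0,1],[0,0,0.001,0,0,0,1],[0,0,0.001,0,0,0,1],[0,0,0.001,0,0,0,1],[0,0,0,0,0,0,1]]' 30
python3 -m inch '[[0,0,0.001,0,0,0,1],[0,0,0,0,0,0,1],[0,0,0.001,0,0,0,1],[0,0,0,0,0,0,1]]'
python3 -m inch '[[0,0,0.001,0,0,0,1],[0,0,0,0,0,0,1],[0,0,0.001,0,0,0,1],[0,0,0,0,0,0,1]]'
python3 -m inch '[[0,0,0.001,0,0,0,1],[0,0,0,0,0,0,1],[0,0,0.001,0,0,0,1],[0,0,0,0,0,0,1]]'
```

```text
clock: 38.8
eef_pos: [421.8, -243.9, 147.5]
tcp_rot: [-3.142, -0.0, 1.574]
contact_force: [0.2, 0.3, -1.8]
opening: 0.46
grasp_force: 33.4
clock: 39.2
eef_pos: [421.9, -244.0, 145.6]
tcp_rot: [3.141, 0.0, 1.574]
contact_force: [-0.2, 0.7, -0.4]
opening: 0.46
grasp_force: 33.6
clock: 39.6
eef_pos: [421.9, -243.9, 143.5]
tcp_rot: [3.142, -0.0, 1.574]
contact_force: [0.7, -0.0, -1.0]
opening: 0.457
grasp_force: 33.6
clock: 40.0
eef_pos: [421.9, -243.9, 141.5]
tcp_rot: [3.141, 0.0, 1.574]
contact_force: [-0.2, -0.0, -0.6]
opening: 0.457
grasp_force: 33.6
```

```bash
python3 -m inch '[[0,0,0.001,0,0,0,1],[0,0,0,0,0,0,1],[0,0,0.001,0,0,0,1],[0,0,0,0,0,0,1],[0,0,0.001,0,0,0,1],[0,0,0,0,0,0,1],[0,0,0,0,0,0,1]]' 30
python3 -m inch '[[0,0,0,0,0,0,0.5],[0,0,0,0,0,0,0.3],[0,0,0,0,0,0,0.1],[0,0,0,0,0,0,-0.2],[0,0,0,0,0,0,-1],[0,0,0,0,0,0,-1],[0,0,0,0,0,0,-1],[0,0,-0.005,0,0,0,-1]]'
python3 -m inch '[[0,0,-0.015,0,0,0,-1],[0,0,-0.025,0,0,0,-1],[0,0,-0.03,0,0,0,-1],[0.04,0.01,-0.01,0,0,0,-1],[0.04,0.01,0,0,0,0,-1],[0.04,0.01,0,0,0,0,-1],[0.04,0.01,0,0,0,0,-1],[0.04,0.01,0,0,0,0,-1]]'
```

```text
clock: 40.7
eef_pos: [421.9, -243.9, 138.6]
tcp_rot: [3.142, 0.0, 1.574]
contact_force: [0.2, 1.4, -0.3]
opening: 0.455
grasp_force: 33.6
clock: 41.5
eef_pos: [421.4, -243.7, 143.3]
tcp_rot: [-3.141, -0.001, 1.574]
contact_force: [-0.1, -0.7, -0.0]
opening: 1.005
grasp_force: 0.0
clock: 42.3
eef_pos: [471.5, -42.2, 224.2]
tcp_rot: [3.141, 0.0, 1.573]
contact_force: [1.2, -0.2, -0.3]
opening: 0.998
grasp_force: 0.0
```

```bash
python3 -m inch '[[0.04,0.003,0,0,0,0,-1],[0.04,0.003,0,0,0,0,-1],[0.04,0.003,0,0,0,0,-1],[0.04,0.003,0,0,0,0,-1],[0.04,0.003,0,0,0,0,-1],[0.04,0.003,0,0,0,0,-1],[0.032,0.001,0,0,0,0,-1],[0,0,0,0,0,0,-1]]' 40
python3 -m inch '[[0,0,0.03,0,0,0,-1],[0,0,0.04,0,0,0,-1],[0,0,0.03,0,0,0,-1],[0,0,0.015,0,0,0,-1],[0,0,0,0,0,0,-1],[0,0,0,0,0,0,-1]]'
python3 - <<'E'
from rig import eyes
from h import *
T=eyes.grab_frame('top');S=eyes.grab_frame('side')
cv2.imwrite('pics/t13.png',T['img']);cv2.imwrite('pics/s13.png',S['img'])
g=cv2.cvtColor(T['img'],cv2.COLOR_BGR2GRAY)
for (y0,y1,x0,x1) in((160,205,345,405),(245,295,345,410)):
    k=np.full_like(g,255);k[y0:y1,x0:x1]=g[y0:y1,x0:x1]
    for c in cv2.findContours(cv2.inRange(k,0,45),0,2)[0]:
        if cv2.contourArea(c)>60:
            e=cv2.fitEllipse(c);print(e,ray(T,*e[0],180))
d=pickle.load(open('f0.pkl','rb'))['side']
G=lambda f,c:cv2.cvtColor(f['img'],cv2.COLOR_BGR2GRAY)[147:175,c].astype(int)
for c in (250,350): print(c,G(d,c),G(S,c))
for c in caps(T,(130,150,240,300)): print(c)
E
```

```text
clock: 43.1
eef_pos: [489.6, 231.7, 223.9]
tcp_rot: [3.141, -0.001, 1.577]
contact_force: [0.8, -1.0, 0.1]
opening: 1.0
grasp_force: 0.0
clock: 43.7
eef_pos: [489.7, 227.9, 109.1]
tcp_rot: [3.142, 0.0, 1.573]
contact_force: [-0.2, -0.6, 0.7]
opening: 1.002
grasp_force: 0.0
((379.2527770996094, 176.7791748046875), (11.34999942779541, 11.554636001586914), 93.03740692138672) [ 620.70868629 -222.88739974  180.        ]
((392.17132568359375, 272.85260009765625), (11.906001091003418, 12.421154975891113), 114.1167221069336) [ 421.43951608 -243.75186854  180.        ]
250 [107 131 185 225 202 152 183 215 177 123 107 107 117 125 124 139 169 185
 186 186 186 187 187 186 186 187 186 187] [113 136 193 233 207 158 190 223 183 129 112 112 124 128 127 143 178 192
 195 194 196 194 192 195 194 193 193 194]
350 [184 184 182 182 184 182 184 184 176 157 132 113  97  95  93  97 108 129
 162 186 190 191 189 188 188 189 189 189] [191 191 190 188 188 189 191 189 183 164 143 118 101  96  98  99 111 135
 169 192 197 199 197 198 197 196 194 193]
((172.91973876953125, 241.81434631347656), (11.826473236083984, 24.011024475097656), (167, 230, 13, 24))
((159.40171813964844, 179.48426818847656), (24.428939819335938, 24.942304611206055), (147, 167, 26, 26))
```

The beam is level: pan edges match the start image. Both bottles are within about 3 mm of the pan centres. Now the small bottle goes back.

```bash
python3 -m inch '[[0.0003,0.0011,0.01,0,0,0,-1],[0,0,0.008,0,0,0,-1],[0,0,0.002,0,0,0,-1],[0,0,0,0,0,0,-0.3],[0,0,0,0,0,0,0],[0,0,0,0,0,0,0.2],[0,0,0,0,0,0,0.4],[0,0,0,0,0,0,0.6]]' 40
python3 -m inch '[[0,0,0,0,0,0,1],[0,0,0,0,0,0,1],[0,0,0,0,0,0,1]]'
python3 -m inch '[[0,0,-0.002,0,0,0,1],[0,0,-0.005,0,0,0,1],[0,0,-0.01,0,0,0,1],[0,0,-0.02,0,0,0,1],[0,0,-0.03,0,0,0,1],[0,0,-0.02,0,0,0,1],[0,0,0,0,0,0,1]]'
```

```text
clock: 44.6
eef_pos: [490.5, 228.6, 88.9]
tcp_rot: [3.142, -0.0, 1.574]
contact_force: [-1.7, 0.9, 3.6]
opening: 0.619
grasp_force: 41.8
clock: 44.9
eef_pos: [490.5, 228.6, 88.8]
tcp_rot: [3.142, -0.0, 1.574]
contact_force: [-3.6, -0.1, 4.1]
opening: 0.619
grasp_force: 41.9
clock: 45.6
eef_pos: [492.6, 229.4, 178.9]
tcp_rot: [3.136, -0.002, 1.574]
contact_force: [0.5, -0.3, -3.2]
opening: 0.622
grasp_force: 43.3
```

```bash
python3 -m inch '[[-0.01,0,0,0,0,0,1],[-0.025,0.002,0,0,0,0,1],[-0.04,0.004,0,0,0,0,1],[-0.04,0.004,0,0,0,0,1],[-0.04,0.004,0,0,0,0,1],[-0.04,0.004,0,0,0,0,1],[-0.04,0.003,0,0,0,0,1],[-0.025,0,0,0,0,0,1]]' 40
python3 -m inch '[[-0.0137,0,0,0,0,0,1],[0,0,0.015,0,0,0,1],[0,0,0.025,0,0,0,1],[0,0,0.02,0,0,0,1],[0,0,0.015,0,0,0,1],[0,0,0.007,0,0,0,1],[0,0,0,0,0,0,1],[0,0,0,0,0,0,1]]'
```

```text
clock: 46.4
eef_pos: [511.0, -34.4, 174.0]
tcp_rot: [-3.139, 0.001, 1.572]
contact_force: [-0.3, 0.8, -4.1]
opening: 0.623
grasp_force: 43.1
clock: 47.2
eef_pos: [512.4, -45.0, 93.8]
tcp_rot: [-3.142, -0.0, 1.574]
contact_force: [-0.3, 0.3, -2.9]
opening: 0.617
grasp_force: 43.1
```

```bash
python3 -m inch '[[0,-0.0006,0.0015,0,0,0,1],[0,0,0.001,0,0,0,1],[0,0,0,0,0,0,1]]' 40
python3 -m inch '[[0,0,0.0007,0,0,0,1],[0,0,0,0,0,0,1]]'
python3 -m inch '[[0,0,0.0005,0,0,0,1],[0,0,0,0,0,0,1]]'
```

```text
clock: 47.5
eef_pos: [511.9, -45.1, 91.4]
tcp_rot: [3.141, 0.0, 1.574]
contact_force: [0.4, 0.1, -4.2]
opening: 0.621
grasp_force: 43.1
clock: 47.7
eef_pos: [511.8, -45.1, 90.5]
tcp_rot: [3.141, 0.0, 1.574]
contact_force: [-0.6, -0.2, -4.0]
opening: 0.619
grasp_force: 43.1
clock: 47.9
eef_pos: [511.8, -45.1, 89.9]
tcp_rot: [3.141, -0.0, 1.574]
contact_force: [0.1, -0.5, -2.8]
opening: 0.62
grasp_force: 43.5
```

```bash
python3 -m inch '[[0,0,0.0005,0,0,0,1],[0,0,0,0,0,0,1]]' 40
python3 -m inch '[[0,0,0,0,0,0,0.4],[0,0,0,0,0,0,0.1],[0,0,0,0,0,0,-0.3],[0,0,0,0,0,0,-1],[0,0,0,0,0,0,-1],[0,0,-0.015,0,0,0,-1],[0,0,-0.03,0,0,0,-1],[0,0,-0.035,0,0,0,-1]]'
python3 -m inch '[[0.02,0.005,-0.01,0,0,0,-1],[0.04,0.015,0,0,0,0,-1],[0.04,0.015,0,0,0,0,-1],[0.04,0.015,0,0,0,0,-1],[0.04,0.015,0,0,0,0,-1],[0.04,0.015,0,0,0,0,-1],[0.04,0.015,0,0,0,0,-1],[0.0239,0.012,0,0,0,0,-1]]'
python3 -m inch '[[0,0,0.01,0,0,0,-1],[0,0,0.02,0,0,0,-1],[0,0,0,0,0,0,-1],[0,0,0,0,0,0,-1]]'
python3 - <<'E'
from rig import eyes
from h import *
T=eyes.grab_frame('top')
for c in caps(T,(270,200,325,270)): print(c,ray(T,*c[0],142))
E
```

```text
clock: 48.1
eef_pos: [511.9, -45.1, 89.9]
tcp_rot: [3.141, 0.0, 1.574]
contact_force: [-2.1, -0.5, 4.8]
opening: 0.621
grasp_force: 44.1
clock: 48.9
eef_pos: [511.0, -45.0, 169.4]
tcp_rot: [-3.139, -0.0, 1.574]
contact_force: [1.0, -0.4, -0.3]
opening: 1.0
grasp_force: 0.0
clock: 49.7
eef_pos: [618.6, 242.2, 179.2]
tcp_rot: [3.141, -0.001, 1.575]
contact_force: [0.5, -0.6, -0.7]
opening: 1.001
grasp_force: 0.0
clock: 50.1
eef_pos: [617.4, 238.3, 149.0]
tcp_rot: [-3.14, 0.001, 1.573]
contact_force: [-0.2, 1.1, 0.3]
opening: 0.995
grasp_force: 0.0
((293.9305725097656, 230.95994567871094), (23.85716438293457, 24.125036239624023), (282, 219, 25, 25)) [509.34364543 -45.23310292 142.        ]
```

The small bottle is back within 1 mm by the same detector. Now the large one.

```bash
python3 -m inch '[[0.0003,0.0008,0.01,0,0,0,-1],[0,0,0.008,0,0,0,-1],[0,0,0.004,0,0,0,-1],[0,0,0,0,0,0,-0.3],[0,0,0,0,0,0,0],[0,0,0,0,0,0,0.2],[0,0,0,0,0,0,0.4],[0,0,0,0,0,0,0.6]]' 40
python3 -m inch '[[0,0,0,0,0,0,1],[0,0,0,0,0,0,1],[0,0,0,0,0,0,1]]'
python3 -m inch '[[0,0,-0.002,0,0,0,1],[0,0,-0.005,0,0,0,1],[0,0,-0.01,0,0,0,1],[0,0,-0.02,0,0,0,1],[0,0,-0.03,0,0,0,1],[0,0,-0.025,0,0,0,1],[0,0,0,0,0,0,1]]'
```

```text
clock: 50.95
eef_pos: [618.8, 239.5, 127.8]
tcp_rot: [3.141, -0.0, 1.574]
contact_force: [-1.4, -0.0, 3.1]
opening: 0.615
grasp_force: 42.5
clock: 51.25
eef_pos: [618.8, 239.5, 127.7]
tcp_rot: [3.141, -0.0, 1.574]
contact_force: [-2.9, 0.2, 5.2]
opening: 0.624
grasp_force: 42.6
clock: 51.95
eef_pos: [621.1, 240.3, 223.9]
tcp_rot: [3.135, -0.003, 1.574]
contact_force: [1.0, 0.6, -3.8]
opening: 0.619
grasp_force: 43.7
```

```bash
python3 -m inch '[[0,-0.01,0,0,0,0,1],[-0.005,-0.025,0,0,0,0,1],[-0.015,-0.03,0,0,0,0,1],[-0.03,-0.025,0,0,0,0,1],[-0.04,-0.015,0,0,0,0,1],[-0.04,-0.0055,0,0,0,0,1],[-0.035,-0.0015,0,0,0,0,1],[-0.02,-0.001,0,0,0,0,1]]' 40
python3 -m inch '[[-0.0064,0,0,0,0,0,1],[0,0,0.015,0,0,0,1],[0,0,0.025,0,0,0,1],[0,0,0.025,0,0,0,1],[0,0,0.015,0,0,0,1],[0,0,0.007,0,0,0,1],[0,0,0,0,0,0,1],[0,0,0,0,0,0,1]]'
```

```text
clock: 52.75
eef_pos: [503.8, 51.8, 217.6]
tcp_rot: [-3.138, 0.001, 1.573]
contact_force: [1.1, 1.8, -4.7]
opening: 0.618
grasp_force: 44.4
clock: 53.55
eef_pos: [506.4, 48.0, 132.6]
tcp_rot: [3.141, -0.0, 1.574]
contact_force: [0.5, 0.2, -4.4]
opening: 0.62
grasp_force: 44.4
```

```bash
python3 -m inch '[[0,0,0.0015,0,0,0,1],[0,0,0.001,0,0,0,1],[0,0,0,0,0,0,1]]' 40
python3 -m inch '[[0,0,0.0007,0,0,0,1],[0,0,0,0,0,0,1]]'
python3 -m inch '[[0,0,0.0005,0,0,0,1],[0,0,0,0,0,0,1]]'
```

```text
clock: 53.85
eef_pos: [506.5, 47.7, 130.2]
tcp_rot: [3.141, -0.0, 1.574]
contact_force: [0.1, 0.2, -5.2]
opening: 0.618
grasp_force: 44.4
clock: 54.05
eef_pos: [506.3, 47.7, 129.3]
tcp_rot: [3.141, -0.0, 1.574]
contact_force: [0.3, 0.2, -4.4]
opening: 0.616
grasp_force: 44.4
clock: 54.25
eef_pos: [506.3, 47.7, 128.7]
tcp_rot: [3.141, -0.0, 1.574]
contact_force: [-0.3, -0.6, -3.7]
opening: 0.618
grasp_force: 44.7
```

```bash
python3 -m inch '[[0,0,0.0005,0,0,0,1],[0,0,0,0,0,0,1]]' 40
python3 -m inch '[[0,0,0,0,0,0,0.4],[0,0,0,0,0,0,0.1],[0,0,0,0,0,0,-0.3],[0,0,0,0,0,0,-1],[0,0,0,0,0,0,-1],[0,0,-0.015,0,0,0,-1],[0,0,-0.03,0,0,0,-1],[0,0,-0.04,0,0,0,-1]]'
python3 -m inch '[[0.02,-0.005,-0.02,0,0,0,-1],[0.04,-0.01,0,0,0,0,-1],[0.04,-0.015,0,0,0,0,-1],[0.04,-0.015,0,0,0,0,-1],[0.04,-0.015,0,0,0,0,-1],[0.04,-0.015,0,0,0,0,-1],[0.02,-0.01,0,0,0,0,-1],[0,0,0,0,0,0,-1]]'
python3 - <<'E'
from rig import eyes
from h import *
d=pickle.load(open('f0.pkl','rb'))['top']
T=eyes.grab_frame('top');S=eyes.grab_frame('side')
for f in(d,T):
    for c in caps(f,(225,200,325,270)): print(c[0],ray(f,*c[0],180 if c[0][0]<275 else 142))
cv2.imwrite('pics/end.png',np.hstack([cv2.resize(I[y:y+150,x:x+200],None,fx=2,fy=2,interpolation=cv2.INTER_CUBIC) for I,x,y in((T['img'],220,155),(S['img'],220,110))]))
E
```

```text
clock: 54.45
eef_pos: [506.4, 47.7, 128.7]
tcp_rot: [3.141, -0.0, 1.574]
contact_force: [-2.7, 0.7, 3.5]
opening: 0.621
grasp_force: 45.3
clock: 55.25
eef_pos: [505.2, 47.6, 212.7]
tcp_rot: [-3.138, 0.0, 1.574]
contact_force: [0.0, -0.3, -0.6]
opening: 0.995
grasp_force: 0.0
clock: 56.05
eef_pos: [419.6, 289.8, 233.2]
tcp_rot: [3.142, -0.001, 1.577]
contact_force: [0.8, 0.0, -0.2]
opening: 1.001
grasp_force: 0.0
(250.4101104736328, 233.19122314453125) [503.295933    46.55427758 180.        ]
(293.79595947265625, 231.43051147460938) [508.32751762 -44.93466873 142.        ]
(250.69439697265625, 232.64569091796875) [504.41794101  45.97251336 180.        ]
(293.9299011230469, 231.00845336914062) [509.23881573 -45.23089526 142.        ]
```

View pics/end.png

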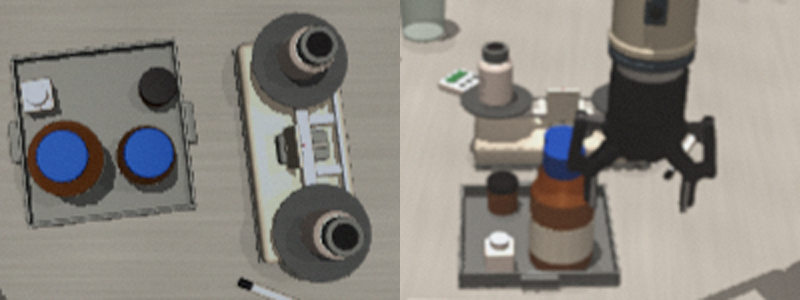

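The final picture shows both centrifuge bottles upright on the pans (caps at (318,45) and (344,236) in the top half). Both glass bottles are back within about 1.3 mm, and the jar is untouched. I'm handing in.

```bash
python3 -c "
from rig import r
print(r.sign_off())"
```

```text
the job is handed in; nothing more can be done
None
```

The job was handed in at about 56 s: both centrifuge bottles stand within about 3 mm of their pan centres with the beam level, both glass bottles are back within about 1.3 mm of their starting spots, and the jar was not moved; the hidden bottle was first gripped on its shoulder, so I set it back down and regripped it on the cap.

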